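# Nest the three plywood findings trays

## Task

Put the empty plywood trays away inside one another: the middle-sized tray, which lies on its side, goes upright into the large one, and the small tray goes upright into the middle one, each pressed fully home past its spring pads until it sits flat on the floor of the tray beneath. The large tray stays standing on the bench; do not knock over or push away the other things on the bench.

Things in the scene. Friction and masses are not known exactly. Their poses are not given: they have to be found in the camera images.
- large: large open plywood tray, loose, standing mouth up on the bench: outside 130 (its x) x 170 (its y) x 60 high (its z) mm, walls 8, floor 6 thick, no ears, 0.8 kg. Origin at the centre of its underside, z towards the mouth
- large_pads (a point): midway between the large tray's two spring pads, 26 mm above its underside. A steel pad 40 mm wide at the middle of each long (x) wall stands out 5 mm inside, from 20 to 43 mm above the underside, its top sloped as a lead-in; it yields into the wall: 2.2 N preload, then 1.5 N per mm
- mid: middle open plywood tray, loose, 0.25-0.42 kg: outside 108 (x) x 148 (y) x 60 high (z) mm, walls 8, floor 6, an ear on each short (y) end. Origin at the centre of its underside, z to the mouth. Starts lying on a long wall, mouth level, away from the robot; origin 54 mm, top 108 mm above the bench. Pushing its upper rim towards its underside tips it upright about its lower edge
- mid_pads (a point): midway between the middle tray's two spring pads, 26 mm above its underside: same as in the large tray. In both nests the inner tray has 3 mm play per wall and squeezes each pad by 2 mm: its weight leaves it stuck high on the pads; 5 to 18 N of push sends it home, friction keeps it. Home = underside 6 mm above the outer one's; either way round
- small: small open plywood tray, loose, 0.19-0.31 kg, standing mouth up: outside 86 (x) x 126 (y) x 60 high (z) mm, walls 8, floor 6, no pads; an ear on each long (x) side. Origin at the centre of its underside, z towards the mouth
- mid_ear_a (a point): top centre of the middle tray's upstanding ear at its +y end (offset 0, +70, 90 mm in the tray's frame); ear 8 mm thick, 44 mm wide, standing 30 mm above the rim (ear top 90 mm above the underside)
- mid_ear_b (a point): top centre of the middle tray's ear at its -y end (offset 0, -70, 90 mm)
- small_ear_a (a point): top centre of the small tray's upstanding ear on its +x side (offset +39, 0, 90 mm in the tray's frame); ear 8 mm thick, 44 mm wide, standing 30 mm above the rim (ear top 90 mm above the underside)
- small_ear_b (a point): top centre of the small tray's ear on its -x side (offset -39, 0, 90 mm)
- glue_can: bystander, to be left alone: metal can with paper label, diameter 72, height 110; origin at the centre of its underside (mm)
- dye_jar: bystander, to be left alone: amber glass jar, diameter 56, height 75; origin at the centre of its underside (mm)
- spool: bystander, to be left alone: white plastic thread spool standing upright, diameter 52, height 66; origin at the centre of its underside (mm)
- hammer: bystander, to be left alone: hammer lying flat, 260 long; origin at its underside (mm)
- driver: bystander, to be left alone: screwdriver lying flat, 200 long; origin at its underside (mm)
- last: bystander, to be left alone: wooden shoe last lying on its sole, about 180 x 74 x 85; origin at its underside (mm)
- heel_block: bystander, to be left alone: black rubber heel block 75 x 65 x 45; origin at the centre of its underside (mm)

How it is judged:
By the outcome, as a careful person would: the job done as asked, in the order asked, and still so for the second after the job is handed in, with the robot touching nothing.
It also fails if it takes over 72 s, if anything falls off the work surface, if the arm or the gripper's body presses on something with over 40 N, if the wrist force passes 120 N, or if a joint passes its speed limit or range.

## Robot

A 6-joint arm with a two-finger parallel gripper is mounted at the origin on the work surface. World frame = base frame: x ahead of the robot, y to its left, z up, the work surface at z = 0. Lengths are in m, angles in rad, forces in N, time in s.
With the tool pointing down it reaches from about 0.375 to 0.975 m from the base axis. Payload 3.8 kg.
Tool frame: the origin (TCP) lies on the centre line of the jaws, within the pads' length; the fingertips stand 22 mm ahead of it and the grasp point (between the pads) lies 3 mm ahead of it; x points along the fingers, y is the direction in which the jaws open and shut, and the axes are right-handed (so a half turn about x gives the same grasp; the last joint's range is limited). The gripper opens to 85 mm and grips with 20 to 120 N. Pads are 22 mm wide; open, the fingers measure 114 mm over their backs; the gripper's body (76 mm by 85 mm) begins 54 mm behind the grasp point. The pads swing forward as they close: fully open they stand 13 mm farther back than shut.
Start: joints at [1.183, 0.264, 1.604, -0, 1.274, -0.037], TCP at [0.232, 0.634, 0.253] pointing down, gripper open.
Joint ranges: [-2.63, 2.63], [-0.94, 2.18], [0.31, 2.57], [-1.31, 4.45], [0, 2.66], [-2.55, 2.55]. Speed limits (rad/s): [2.57, 2.57, 3.14, 3.14, 3.14, 3.14].

## Interface

Orientations are given as a rotation vector (axis times angle).
In Python, from workcell import monitor, eyes, finish_job gives the robot as it stands. The module is installed in compiled form; this text tells all that it offers.
- The arm moves only by the tool play_rows, never from a script. Its argument "deltas" is a list of rows, each an object of numbers: "wx", "wy", "wz": the turn, a rotation vector about the world's x, y, z in degrees; "x", "y", "z": the shift along the world's x, y, z in mm; "fingers": the closure, from -1 (fully open) to 1 (shut), so that 0 is half open. A call has 1 to 20 rows; each row is the pose to reach, as a shift and turn from the pose commanded when the call began; what a row does not reach only later rows make up. A row lasts 1/8 s, in which the tool goes at most 62.5 mm and 10.7 degrees, less where a joint would pass 70% of its speed; a pose out of reach is approached as far as the arm can. A call with a gripper value outside its range is refused whole. The fingers move at their own pace and stop on an object; "grip_force" is the grip in N (left out, the last holds). Time passes only in rows, so rows that repeat a pose let the fingers close. It gives the time, the measured TCP pose, the force and the opening at its end, in the units of the state.
- monitor.read_state(): the state, without advancing time (a new reading comes with each control period).
- eyes.read_camera(name): name is "scene" or "side" or "wrist"; returns a dict with "frame" (480x640x3 uint8, red, green, blue), "depth" (480x640 float32, m along the optical axis (not along the pixel's ray), 0 where there is no reading), "K" (3x3 intrinsics, pixels), "view" (4x4, takes a point from world to camera coordinates); the wrist camera has in their place "tool_from_camera" (4x4, takes a point from camera to tool coordinates, whose origin is the TCP and whose axes are the tool frame's). Camera axes: x right, y down, z forward; pixel columns grow to the right and rows downward; lengths in m; the calibration is good to about 2 mm. The wrist camera is an equidistant fisheye: a pixel r from the principal point sees the ray r / f radians off the axis. A picture is of the moment at which its call begins: read the wrist's pose just before it.
- finish_job(): hands the job in, once; it reports no verdict.
The state is a dict: "time": time; "q": joint angles; "joint_vel": joint speeds; "joint_torque": joint torques, N m; "tool_pos": TCP position; "tcp_rot": TCP orientation; "wrist_force": force on the tool from outside, world axes, zero at the start; "torque": the same for the moment, N m; "width": opening from 0.0 (shut) to 1.0 (fully open).
Only numpy, scipy, OpenCV 4.12 (cv2) and the standard library are available. Lean on these libraries where they do the work, as an engineer would, in place of code of your own. Each camera call takes 0.05 s, during which the arm holds its last target.

## Working session

There is one attempt and no reset: what is moved stays moved. The work goes in short steps, Python scripts to look and compute and a tool call to move; the robot and the scene stay as the last step left them, time stands still between calls to the robot, and variables do not carry over. Pictures are saved under pics/ and viewed, and the job is handed in when it is done.

Besides the shell and the picture viewer there is one more tool, called after "Request:" by a JSON object that holds its "op" and its "data". play_rows: Moves the arm, as the interface text tells. Its arguments: {"type":"object","properties":{"deltas":{"type":"array"},"grip_force":{"type":"number"}},"required":["deltas"]}

```bash
mkdir -p pics
cat > h.py <<'E'
import numpy as np, cv2
from workcell import monitor, eyes
def cam(n,save=None):
    c=eyes.read_camera(n)
    if save: cv2.imwrite('pics/'+save,cv2.cvtColor(c['frame'],cv2.COLOR_RGB2BGR))
    return c
def world(c):
    K=c['K'];d=c['depth'];v,u=np.mgrid[:480,:640]
    P=np.stack([(u-K[0,2])/K[0,0]*d,(v-K[1,2])/K[1,1]*d,d],-1)
    T=np.linalg.inv(c['view']);W=P@T[:3,:3].T+T[:3,3]
    W[d<=0]=np.nan
    return W
def proj(c,p):
    p=np.asarray(p);q=c['view'][:3,:3]@p+c['view'][:3,3];q=c['K']@q;return q[:2]/q[2]
E
python3 - <<'E'
from h import *
s=monitor.read_state();print(s)
for n in('scene','side','wrist'):
    c=cam(n,n+'0.png')
    if n!='wrist':
        np.save(n+'0.npy',world(c)); print(n,np.linalg.inv(c['view'])[:3].round(3).tolist(),c['K'].tolist())
E
```

```text
{'time': 0.0, 'q': array([ 1.18309081e+00,  2.64773739e-01,  1.60539426e+00,  2.97498927e-05,
        1.27368000e+00, -3.69327791e-02]), 'joint_vel': array([-3.21946521e-04,  1.45584575e-04, -1.30153444e-03,  7.01903113e-05,
        1.95698552e-03, -6.29891172e-04]), 'joint_torque': array([ 2.40335838e-03, -5.15111625e+01, -3.67323303e+01,  3.38755844e-04,
        1.27607936e-02, -3.83983729e-05]), 'tool_pos': array([0.23170061, 0.63325796, 0.25193715]), 'tcp_rot': array([ 0.27353227,  1.55371795, -0.27700078]), 'wrist_force': array([-0.51487687, -1.83057066,  0.4260427 ]), 'torque': array([ 0.03024636, -0.02557235,  0.00523453]), 'width': 0.9963344554596895}
scene [[0.442, 0.666, -0.601, 1.388], [0.897, -0.337, 0.286, -0.415], [-0.012, -0.666, -0.746, 1.12]] [[470.9179598207613, 0.0, 317.93220879107605], [0.0, 470.9179598207613, 238.65474374850749], [0.0, 0.0, 1.0]]
side [[0.935, -0.27, 0.23, 0.183], [-0.355, -0.719, 0.597, -0.899], [0.004, -0.64, -0.768, 1.234]] [[589.1812005583871, 0.0, 324.5334463006008], [0.0, 589.1812005583871, 234.20507060070415], [0.0, 0.0, 1.0]]
```

```bash
ls pics
```

```text
scene0.png
side0.png
wrist0.png
```

View pics/scene0.png

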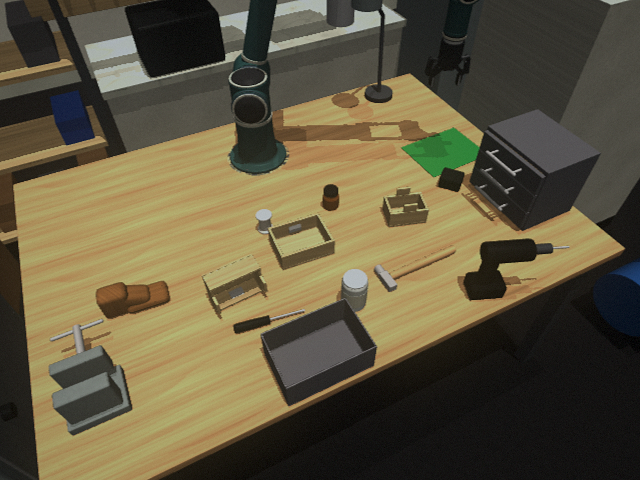

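View pics/side0.png

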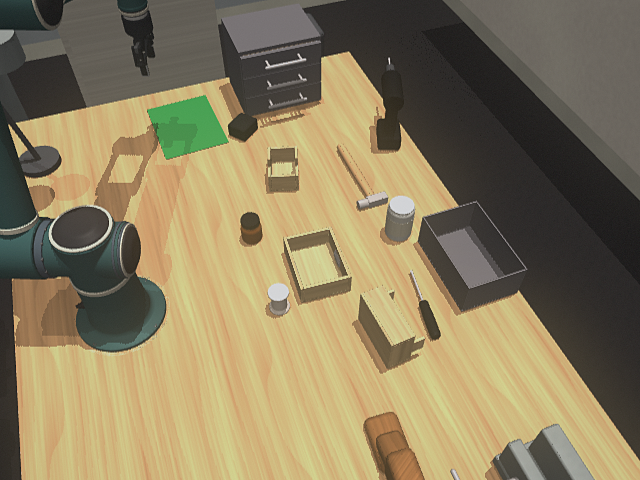

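View pics/wrist0.png

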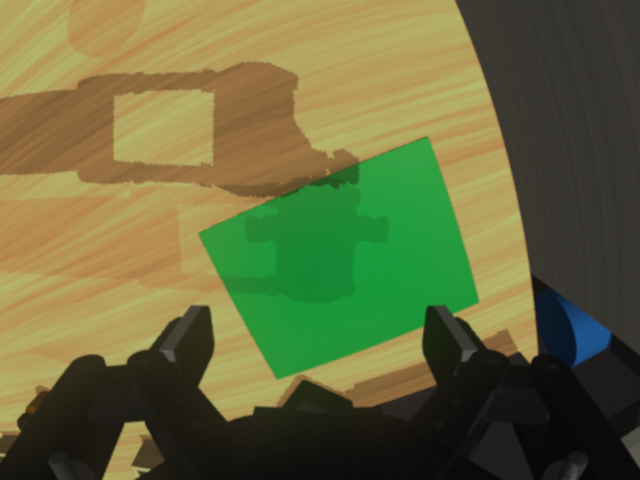

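The scene view shows the large tray at (300,242), the mid on its side at (235,285) with its mouth to the lower right, and the small at (405,208). Next I measure them from depth.

```bash
cat > top.py <<'E'
from h import *
import sys
def topmap(Ws,x0=.2,x1=.95,y0=-.45,y1=.55,s=800):
    H=np.zeros((int((x1-x0)*s),int((y1-y0)*s)),np.float32)
    for W in Ws:
        P=W.reshape(-1,3);P=P[np.isfinite(P).all(1)]
        i=((x1-P[:,0])*s).astype(int);j=((y1-P[:,1])*s).astype(int)
        m=(i>=0)&(j>=0)&(i<H.shape[0])&(j<H.shape[1])&(P[:,2]<.3)
        np.maximum.at(H,(i[m],j[m]),P[m,2])
    return H
if __name__=='__main__':
    Ws=[np.load('scene0.npy'),np.load('side0.npy')]
    H=topmap(Ws); im=cv2.applyColorMap((np.clip(H/.13,0,1)*255).astype(np.uint8),cv2.COLORMAP_TURBO)
    cv2.imwrite('pics/top0.png',im)
    for W,n in zip(Ws,('scene','side')):
        P=W.reshape(-1,3); m=(abs(P[:,2])<.02)&(P[:,0]>.3)&(P[:,0]<.8)&(abs(P[:,1])<.4)
        print(n,'bench z',np.median(P[m,2]))
E
python3 top.py
```

```text
scene bench z 0.0013405553746914656
side bench z 0.000357764968243135
```

View pics/top0.png

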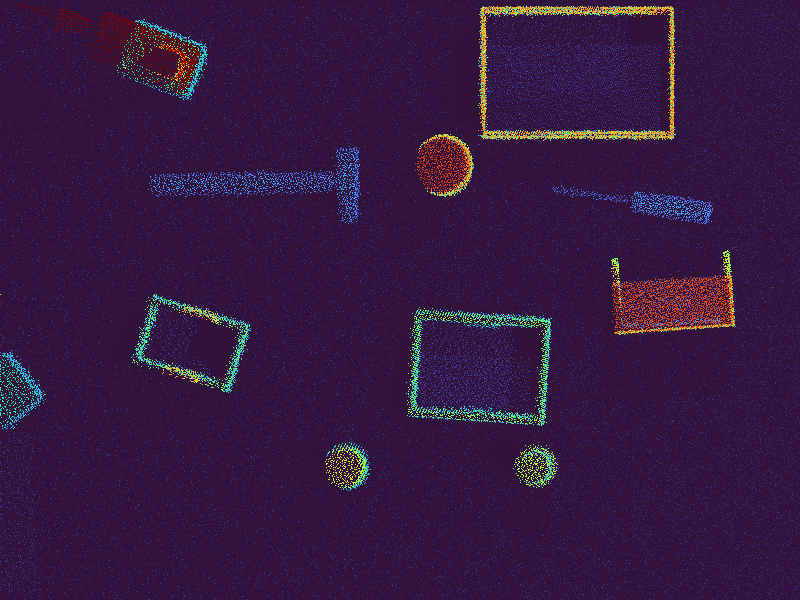

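The height map (up = +x, left = +y) cleanly shows the large tray at (480,367), the mid at (672,300) with ears at (615,275) and (727,265), and the small at (190,343). Now I fit rectangles.

```bash
cat > fit.py <<'E'
from h import *
def pts(W,xr,yr,zr):
    P=W.reshape(-1,3);P=P[np.isfinite(P).all(1)]
    m=(P[:,0]>xr[0])&(P[:,0]<xr[1])&(P[:,1]>yr[0])&(P[:,1]<yr[1])&(P[:,2]>zr[0])&(P[:,2]<zr[1])
    return P[m]
def trim(P):  # drop isolated points
    from scipy.spatial import cKDTree
    t=cKDTree(P); d=t.query(P,k=5)[0][:,-1]
    return P[d<np.percentile(d,97)]
def rect(P):
    (cx,cy),(w,h),a=cv2.minAreaRect((trim(P)[:,:2]*1000).astype(np.float32))
    if w<h: w,h,a=h,w,a+90
    a=(a+90)%180-90
    return round(cx,1),round(cy,1),round(w,1),round(h,1),round(a,2)  # long-axis angle from +x
E
python3 - <<'E'
from fit import *
Ws=dict(scene=np.load('scene0.npy'),side=np.load('side0.npy'))
def px(i0,i1,j0,j1): return (.95-i1/800,.95-i0/800),(.55-j1/800,.55-j0/800)
R=dict(large=px(300,435,395,560),mid=px(240,345,600,750),small=px(285,400,120,260))
for n,W in list(Ws.items())+[('both',np.concatenate([w.reshape(-1,3) for w in Ws.values()]))]:
    for k,(xr,yr) in R.items():
        z=(.095,.12) if k=='mid' else (.052,.068)
        P=pts(W,xr,yr,z); print(n,k,len(P),rect(P),'z',np.median(P[:,2]).round(4))
    for k,(i0,i1,j0,j1) in dict(jar=(435,500,310,380),spool=(440,495,505,565),can=(125,205,405,480),driver=(175,235,545,725),hammer=(140,230,140,365)).items():
        if n=='both':
            P=pts(W,*px(i0,i1,j0,j1),(.015,.2));print(k,P.min(0).round(3),P.max(0).round(3),P.mean(0).round(3))
    P=pts(W,*R['mid'],(.02,.09)); 
    print(n,'mid low x',np.percentile(P[:,0],[.5,50,99.5]).round(4))
    P=pts(W,*R['small'],(.075,.1));
    print('ears',P.mean(0), rect(P))
E
```

```text
scene large 583 (492.6, -49.1, 171.2, 136.4, 86.39) z 0.0598
scene mid 1048 (570.8, -291.9, 148.3, 65.4, -85.97) z 0.1085
scene small 360 (521.9, 310.4, 126.6, 92.4, 72.75) z 0.0595
scene mid low x [0.5411 0.5906 0.6357]
ears [0.52420831 0.31004024 0.08472095] (521.1, 311.3, 88.4, 42.5, -17.17)
side large 792 (489.1, -48.0, 175.0, 131.8, 86.77) z 0.0592
side mid 1673 (568.0, -291.6, 151.3, 63.1, -85.77) z 0.1077
side small 280 (518.3, 313.2, 134.7, 84.9, 73.59) z 0.0592
side mid low x [0.533  0.5433 0.6311]
ears [0.51561465 0.30867967 0.08731295] (518.4, 312.0, 85.6, 46.1, -17.67)
both large 1375 (491.7, -48.7, 175.1, 136.2, 86.13) z 0.0595
both mid 2721 (569.5, -291.3, 151.9, 65.7, -86.79) z 0.1081
both small 640 (520.7, 312.5, 134.7, 90.2, 73.61) z 0.0593
jar [0.337 0.087 0.015] [0.397 0.143 0.083] [0.369 0.109 0.056]
spool [ 0.34  -0.147  0.016] [ 0.395 -0.092  0.073] [ 0.368 -0.124  0.056]
can [ 0.704 -0.049  0.015] [0.786 0.03  0.119] [ 0.745 -0.014  0.085]
driver [ 0.671 -0.341  0.015] [ 0.718 -0.144  0.033] [ 0.693 -0.28   0.022]
hammer [0.671 0.099 0.015] [0.766 0.364 0.033] [0.721 0.2   0.023]
both mid low x [0.5333 0.5511 0.6352]
ears [0.5210586  0.30954157 0.08567096] (520.1, 311.6, 90.5, 46.1, -17.43)
```

```bash
cat >> h.py <<'E'
def tool():
    s=monitor.read_state();R=cv2.Rodrigues(s['tcp_rot'])[0]
    return s,R,np.degrees(np.arctan2(R[1,1],R[0,1]))
E
python3 -c "
from h import *
s,R,a=tool();print(R.round(3),a)"
```

```text
[[-0.001  0.344  0.939]
 [-0.002  0.939 -0.344]
 [-1.    -0.002 -0.   ]] 69.9009052692082
```

Request:
{"op": "play_rows", "data": {"deltas": [{"x": 25,"y": -54,"wz": -10,"fingers": 1},{"x": 50,"y": -108,"wz": -20,"fingers": 1},{"x": 75,"y": -162,"wz": -30,"fingers": 1},{"x": 100,"y": -216,"wz": -40,"fingers": 1},{"x": 125,"y": -270,"wz": -50,"fingers": 1},{"x": 150,"y": -324,"wz": -60,"fingers": 1},{"x": 175,"y": -378,"wz": -70,"fingers": 1},{"x": 200,"y": -432,"wz": -80,"fingers": 1},{"x": 225,"y": -486,"wz": -90,"fingers": 1},{"x": 250,"y": -540,"wz": -100,"fingers": 1},{"x": 275,"y": -594,"wz": -110,"fingers": 1},{"x": 300,"y": -648,"wz": -120,"fingers": 1},{"x": 325,"y": -702,"wz": -130,"fingers": 1},{"x": 350,"y": -756,"wz": -140,"fingers": 1},{"x": 375,"y": -810,"wz": -150,"fingers": 1},{"x": 400,"y": -864,"wz": -156,"fingers": 1},{"x": 423,"y": -922,"wz": -156,"z": -40,"fingers": 1},{"x": 423,"y": -922,"wz": -156,"z": -90,"fingers": 1},{"x": 423,"y": -922,"wz": -156,"z": -142,"fingers": 1},{"x": 423,"y": -922,"wz": -156,"z": -142,"fingers": 1}], "grip_force": 60}}

```text
schema error: expected keys wx, wy, wz, x, y, z, fingers
```

Request:
{"op": "play_rows", "data": {"deltas": [{"wx": 0,"wy": 0,"z": 0,"x": 25,"y": -54,"wz": -10,"fingers": 1},{"wx": 0,"wy": 0,"z": 0,"x": 50,"y": -108,"wz": -20,"fingers": 1},{"wx": 0,"wy": 0,"z": 0,"x": 75,"y": -162,"wz": -30,"fingers": 1},{"wx": 0,"wy": 0,"z": 0,"x": 100,"y": -216,"wz": -40,"fingers": 1},{"wx": 0,"wy": 0,"z": 0,"x": 125,"y": -270,"wz": -50,"fingers": 1},{"wx": 0,"wy": 0,"z": 0,"x": 150,"y": -324,"wz": -60,"fingers": 1},{"wx": 0,"wy": 0,"z": 0,"x": 175,"y": -378,"wz": -70,"fingers": 1},{"wx": 0,"wy": 0,"z": 0,"x": 200,"y": -432,"wz": -80,"fingers": 1},{"wx": 0,"wy": 0,"z": 0,"x": 225,"y": -486,"wz": -90,"fingers": 1},{"wx": 0,"wy": 0,"z": 0,"x": 250,"y": -540,"wz": -100,"fingers": 1},{"wx": 0,"wy": 0,"z": 0,"x": 275,"y": -594,"wz": -110,"fingers": 1},{"wx": 0,"wy": 0,"z": 0,"x": 300,"y": -648,"wz": -120,"fingers": 1},{"wx": 0,"wy": 0,"z": 0,"x": 325,"y": -702,"wz": -130,"fingers": 1},{"wx": 0,"wy": 0,"z": 0,"x": 350,"y": -756,"wz": -140,"fingers": 1},{"wx": 0,"wy": 0,"z": 0,"x": 375,"y": -810,"wz": -150,"fingers": 1},{"wx": 0,"wy": 0,"z": 0,"x": 400,"y": -864,"wz": -156,"fingers": 1},{"wx": 0,"wy": 0,"x": 423,"y": -922,"wz": -156,"z": -40,"fingers": 1},{"wx": 0,"wy": 0,"x": 423,"y": -922,"wz": -156,"z": -90,"fingers": 1},{"wx": 0,"wy": 0,"x": 423,"y": -922,"wz": -156,"z": -142,"fingers": 1},{"wx": 0,"wy": 0,"x": 423,"y": -922,"wz": -156,"z": -142,"fingers": 1}], "grip_force": 60}}

```text
time: 2.65
tool_pos: [0.6503, -0.2863, 0.1042]
tcp_rot: [2.177, 0.081, -2.203]
wrist_force: [-0.5, 0.1, -0.0]
width: 0.001
```

Request:
{"op": "play_rows", "data": {"deltas": [{"wx": 0,"wy": 0,"wz": 0,"x": -25,"y": 0,"z": 0,"fingers": 1},{"wx": 0,"wy": 0,"wz": 0,"x": -37,"y": 0,"z": 2,"fingers": 1},{"wx": 0,"wy": 0,"wz": 0,"x": -47,"y": 0,"z": 4,"fingers": 1},{"wx": 0,"wy": 0,"wz": 0,"x": -57,"y": 0,"z": 6,"fingers": 1},{"wx": 0,"wy": 0,"wz": 0,"x": -67,"y": 0,"z": 8,"fingers": 1},{"wx": 0,"wy": 0,"wz": 0,"x": -77,"y": 0,"z": 10,"fingers": 1},{"wx": 0,"wy": 0,"wz": 0,"x": -83,"y": 0,"z": 10,"fingers": 1},{"wx": 0,"wy": 0,"wz": 0,"x": -87,"y": 0,"z": 10,"fingers": 1},{"wx": 0,"wy": 0,"wz": 0,"x": -91,"y": 0,"z": 10,"fingers": 1}]}}

```text
time: 3.78
tool_pos: [0.5636, -0.2881, 0.121]
tcp_rot: [2.186, 0.075, -2.187]
wrist_force: [-0.1, 0.0, -0.2]
width: 0.0
```

```bash
python3 -c "
from h import *
s,R,a=tool();print(s['time'],s['tool_pos'],a,s['wrist_force']);cam('side','side1.png')"
```

```text
3.775 [ 0.5636111  -0.28805722  0.12098433] -86.0976381872667 [-0.08079715  0.01344683 -0.19409358]
```

View pics/side1.png

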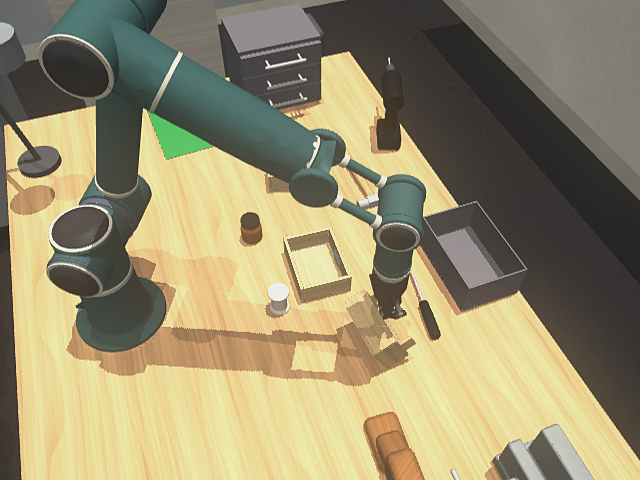

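The side view shows the tray tilting at (375,325) with the fingers at its rim. I continue the push.

Request:
{"op": "play_rows", "data": {"deltas": [{"wx": 0,"wy": 0,"wz": 0,"x": -6,"y": 0,"z": 4,"fingers": 1},{"wx": 0,"wy": 0,"wz": 0,"x": -12,"y": 0,"z": 8,"fingers": 1},{"wx": 0,"wy": 0,"wz": 0,"x": -18,"y": 0,"z": 12,"fingers": 1},{"wx": 0,"wy": 0,"wz": 0,"x": -24,"y": 0,"z": 12,"fingers": 1},{"wx": 0,"wy": 0,"wz": 0,"x": -24,"y": 0,"z": 60,"fingers": 1},{"wx": 0,"wy": 0,"wz": 0,"x": 40,"y": 60,"z": 120,"fingers": 1},{"wx": 0,"wy": 0,"wz": 0,"x": 40,"y": 110,"z": 130,"fingers": -1},{"wx": 0,"wy": 0,"wz": 0,"x": 40,"y": 160,"z": 130,"fingers": -1},{"wx": 0,"wy": 0,"wz": 0,"x": 40,"y": 160,"z": 130,"fingers": -1}]}}

```text
time: 4.95
tool_pos: [0.6046, -0.1246, 0.2526]
tcp_rot: [2.187, 0.08, -2.183]
wrist_force: [-0.6, -0.6, 0.0]
width: 0.635
```

Run:
```python
from fit import *
from top import topmap
Ws={}
for n in('scene','side'):
    c=cam(n,n+'2.png');Ws[n]=world(c);np.save(n+'2.npy',Ws[n])
s,R,a=tool();print(s['time'],s['tool_pos'],a)
H=topmap(Ws.values());cv2.imwrite('pics/top2.png',cv2.applyColorMap((np.clip(H/.13,0,1)*255).astype(np.uint8),cv2.COLORMAP_TURBO))
for n,W in Ws.items():
    P=pts(W,(.40,.58),(-.4,-.19),(.052,.066));print(n,'mid',len(P),rect(P),np.median(P[:,2]))
    P=pts(W,(.40,.58),(-.4,-.19),(.072,.1));print([ (len(q),q.mean(0).round(4),q.min(0).round(3),q.max(0).round(3)) for q in (P[P[:,1]>-.29],P[P[:,1]<-.29]) if len(q)])
    P=pts(W,(.40,.59),(-.145,.05),(.052,.066));print(n,'large',len(P),rect(P))
```

```text
5.05 [ 0.60384711 -0.12700783  0.25138331] -85.95728152574473
scene mid 473 (482.9, -298.4, 147.9, 115.5, -86.23) 0.059557156126523125
[(56, array([ 0.4834, -0.2292,  0.0866]), array([ 0.457, -0.234,  0.073]), array([ 0.504, -0.223,  0.095])), (54, array([ 0.493 , -0.368 ,  0.0868]), array([ 0.463, -0.373,  0.073]), array([ 0.511, -0.363,  0.094]))]
scene large 515 (492.2, -49.5, 171.9, 135.7, 86.58)
side mid 803 (482.1, -297.8, 151.9, 109.8, -85.89) 0.05903158634558103
[(128, array([ 0.4755, -0.2294,  0.0847]), array([ 0.454, -0.235,  0.072]), array([ 0.499, -0.222,  0.094])), (130, array([ 0.4856, -0.3685,  0.0855]), array([ 0.464, -0.374,  0.072]), array([ 0.508, -0.361,  0.095]))]
side large 788 (489.0, -48.2, 174.9, 130.5, 86.36)
```

View pics/top2.png

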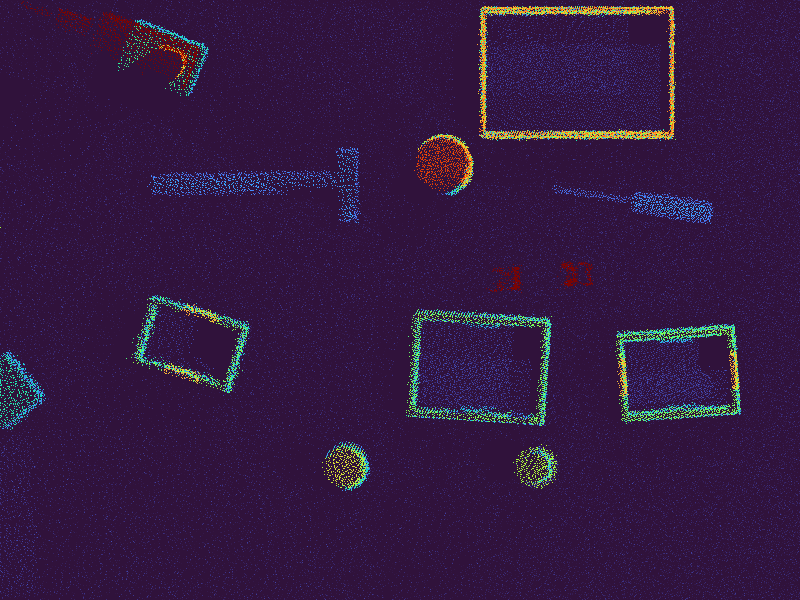

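View pics/side2.png

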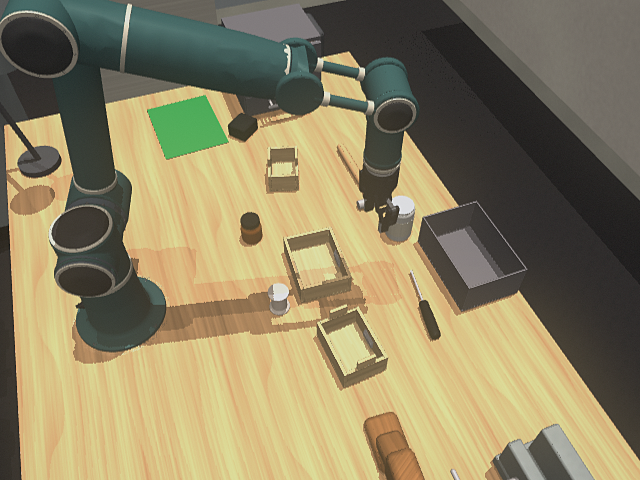

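Mid is upright and the large tray has not moved: the mid's ears are at (625,375) and (733,368) in the height map. I now grasp its +y ear.

Request:
{"op": "play_rows", "data": {"deltas": [{"wx": 0,"wy": 0,"wz": 0,"x": -42,"y": -33,"z": 0,"fingers": -1},{"wx": 0,"wy": 0,"wz": 0,"x": -84,"y": -66,"z": -30,"fingers": -1},{"wx": 0,"wy": 0,"wz": 0,"x": -126,"y": -100,"z": -75,"fingers": -1},{"wx": 0,"wy": 0,"wz": 0,"x": -126,"y": -100,"z": -110,"fingers": -1},{"wx": 0,"wy": 0,"wz": 0,"x": -126,"y": -100,"z": -140,"fingers": -1},{"wx": 0,"wy": 0,"wz": 0,"x": -126,"y": -100,"z": -169,"fingers": -1},{"wx": 0,"wy": 0,"wz": 0,"x": -126,"y": -100,"z": -169,"fingers": -1},{"wx": 0,"wy": 0,"wz": 0,"x": -126,"y": -100,"z": -169,"fingers": 1},{"wx": 0,"wy": 0,"wz": 0,"x": -126,"y": -100,"z": -169,"fingers": 1},{"wx": 0,"wy": 0,"wz": 0,"x": -126,"y": -100,"z": -169,"fingers": 1},{"wx": 0,"wy": 0,"wz": 0,"x": -126,"y": -100,"z": -169,"fingers": 1},{"wx": 0,"wy": 0,"wz": 0,"x": -126,"y": -100,"z": -169,"fingers": 1},{"wx": 0,"wy": 0,"wz": 0,"x": -126,"y": -100,"z": -169,"fingers": 1}], "grip_force": 80}}

```text
time: 6.68
tool_pos: [0.4785, -0.2281, 0.0831]
tcp_rot: [2.188, 0.074, -2.185]
wrist_force: [-0.1, 2.1, 5.6]
width: 0.079
```

```bash
python3 -c "
from h import *
s,R,a=tool();print(s['time'],s['tool_pos'],a,s['wrist_force'],s['torque'],s['width']);cam('wrist','w3.png')"
```

```text
6.675 [ 0.47849971 -0.22809709  0.08310785] -86.09204884416161 [-0.14408268  2.08083961  5.62596933] [ 0.22150834  0.13355702 -0.03967751] 0.07860166384467476
```

View pics/w3.png

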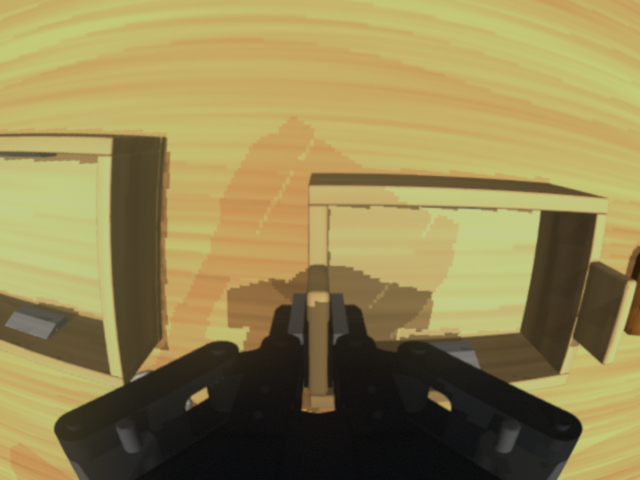

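The wrist view shows the ear firmly between the pads at (318,300). I lift, carry it over the large tray and turn by −7.5°.

Request:
{"op": "play_rows", "data": {"deltas": [{"wx": 0,"wy": 0,"wz": 0,"x": 0,"y": 0,"z": 10,"fingers": 1},{"wx": 0,"wy": 0,"wz": 0,"x": 0,"y": 0,"z": 30,"fingers": 1},{"wx": 0,"wy": 0,"wz": 0,"x": 0,"y": 0,"z": 60,"fingers": 1},{"wx": 0,"wy": 0,"wz": 0,"x": 0,"y": 0,"z": 90,"fingers": 1},{"wx": 0,"wy": 0,"wz": 0,"x": 2,"y": 20,"z": 100,"fingers": 1},{"wx": 0,"wy": 0,"wz": -1,"x": 4,"y": 50,"z": 100,"fingers": 1},{"wx": 0,"wy": 0,"wz": -2,"x": 6,"y": 85,"z": 100,"fingers": 1},{"wx": 0,"wy": 0,"wz": -3,"x": 8,"y": 120,"z": 100,"fingers": 1},{"wx": 0,"wy": 0,"wz": -4.5,"x": 10,"y": 155,"z": 100,"fingers": 1},{"wx": 0,"wy": 0,"wz": -6,"x": 13,"y": 190,"z": 100,"fingers": 1},{"wx": 0,"wy": 0,"wz": -7,"x": 15,"y": 220,"z": 100,"fingers": 1},{"wx": 0,"wy": 0,"wz": -7.5,"x": 16,"y": 240,"z": 100,"fingers": 1},{"wx": 0,"wy": 0,"wz": -7.5,"x": 17,"y": 249,"z": 100,"fingers": 1},{"wx": 0,"wy": 0,"wz": -7.5,"x": 17,"y": 249,"z": 100,"fingers": 1},{"wx": 0,"wy": 0,"wz": -7.5,"x": 17,"y": 249,"z": 100,"fingers": 1}]}}

```text
time: 8.6
tool_pos: [0.4947, 0.0204, 0.182]
tcp_rot: [-2.189, 0.069, 2.19]
wrist_force: [0.4, -0.0, -3.1]
width: 0.076
```

```bash
python3 - <<'E'
from fit import *
s,R,a=tool();print(s['time'],s['tool_pos'],a,s['wrist_force'],s['torque'],s['width'])
cam('wrist','w4.png')
for n in('scene','side'):
    c=cam(n,n+'4.png');W=world(c);np.save(n+'4.npy',W)
E
for n in scene side; do python3 -c "
import cv2
a=cv2.imread('pics/${n}4.png');r=dict(scene=(170,330,200,400),side=(180,340,220,420))['$n']
cv2.imwrite('pics/${n}4c.png',cv2.resize(a[r[0]:r[1],r[2]:r[3]],None,fx=3.5,fy=3.5,interpolation=2))";done
```

```text
8.6 [0.49468761 0.02044479 0.18197707] -93.60906739308179 [ 0.43798356 -0.01823823 -3.1267724 ] [ 0.16990485 -0.01111284  0.00890488] 0.07649573947358099
```

View pics/scene4c.png

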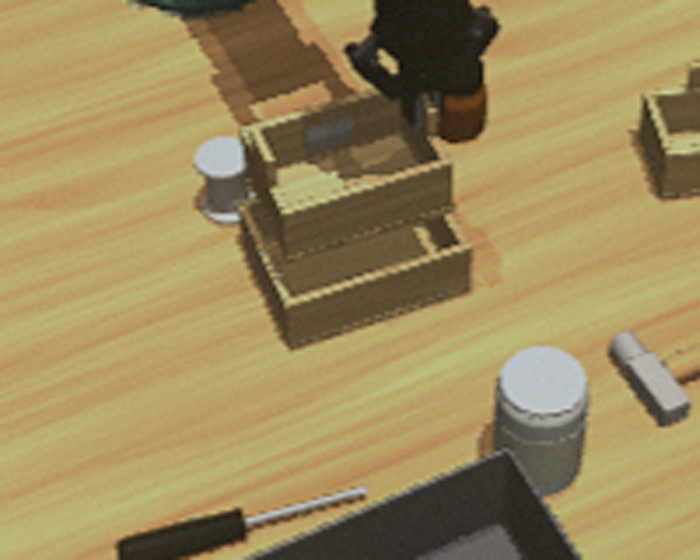

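View pics/side4c.png

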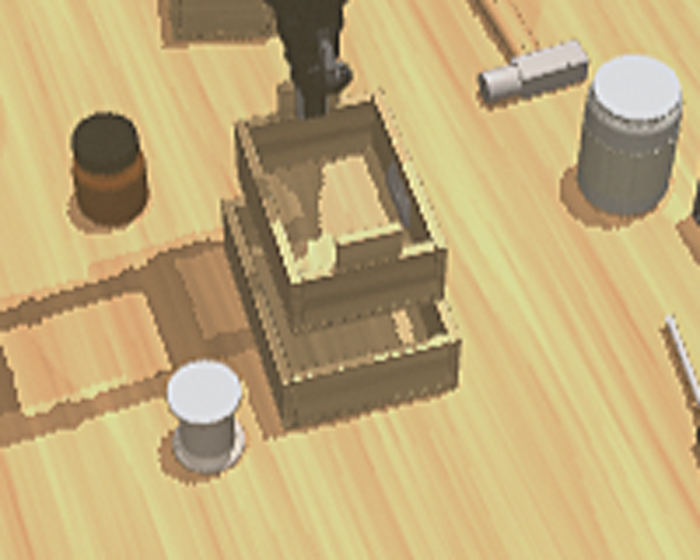

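View pics/w4.png

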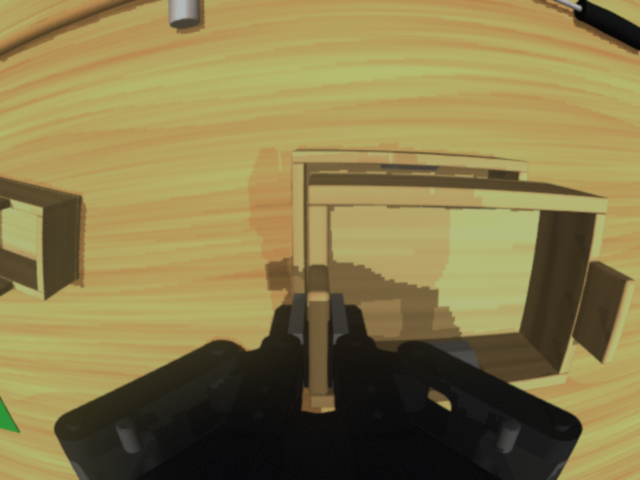

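```bash
cat > held.py <<'E'
from fit import *
def held(W,xr,yr,zr,nm):
    P=pts(W,xr,yr,zr)
    if len(P)<50: print(nm,'few',len(P));return
    print(nm,len(P),rect(P),'z',np.median(P[:,2]).round(4))
    return P
E
python3 - <<'E'
from held import *
for n in('scene','side'):
    W=np.load(n+'4.npy')
    P=held(W,(.40,.6),(-.15,.02),(.151,.168),n+' mid')
    c=P[:,:2].mean(0)
    # top-surface plane: highest points per 10mm cell
    cells={}
    for p in P: cells.setdefault((int(p[0]*100),int(p[1]*100)),[]).append(p[2])
    K=np.array([((k[0]+.5)/100,(k[1]-.5)/100,np.percentile(v,90)) for k,v in cells.items() if len(v)>3])
    A=np.c_[K[:,:2],np.ones(len(K))];s=np.linalg.lstsq(A,K[:,2],rcond=None)[0];print('slope deg x,y',np.degrees(s[:2]))
    held(np.load(n+'2.npy'),(.40,.59),(-.145,.05),(.052,.066),n+' large')
    held(np.load(n+'2.npy'),(.40,.58),(-.4,-.19),(.052,.066),n+' midstanding')
E
```

```text
scene mid 433 (491.6, -51.3, 149.1, 112.3, 86.03) z 0.1584
slope deg x,y [-0.04858917  0.12697103]
scene large 515 (492.2, -49.5, 171.9, 135.7, 86.58) z 0.0597
scene midstanding 473 (482.9, -298.4, 147.9, 115.5, -86.23) z 0.0596
side mid 664 (489.2, -53.1, 152.9, 109.9, 86.24) z 0.1582
slope deg x,y [ 0.24816274 -0.26520833]
side large 788 (489.0, -48.2, 174.9, 130.5, 86.36) z 0.0592
side midstanding 803 (482.1, -297.8, 151.9, 109.8, -85.89) z 0.059
```

Run:
```python
from held import *
for n in('scene','side'):
    W=np.load(n+'4.npy')
    P=held(W,(.40,.6),(-.15,.045),(.151,.168),n+' mid')
    # per-wall edges in large-aligned frame (angle 86.4): u along long, v across
    a=np.radians(86.4);U=np.array([np.cos(a),np.sin(a)]);V=np.array([np.sin(a),-np.cos(a)])
    for lab,Q in(('mid',P),('lrg',pts(np.load(n+'2.npy'),(.40,.59),(-.145,.05),(.054,.066)))):
        q=(Q[:,:2]-[.4907,-.0489])*1000; u=q@U;v=q@V
        hu=np.histogram(u,np.arange(-95,96,2))[0];hv=np.histogram(v,np.arange(-75,76,2))[0]
        print(lab,'u lo',hu[:20],'u hi',hu[-20:]);print('   v lo',hv[:18],'v hi',hv[-18:])
```

```text
scene mid 437 (491.6, -51.2, 149.1, 112.3, 86.03) z 0.1584
mid u lo [ 0  0  0  0  0  0  0  0  0 34 16 10 11  2  3  5  3  5  5  3] u hi [ 2  2  3  7 17  8  8  5  4  0  0  0  0  0  0  0  0  0  0  0]
   v lo [ 0  0  0  0  0  0  0  1  0  2  9 15 25 30 43 18  7  1] v hi [ 2  3  4 11 27 35 45 59 18  4  0  0  0  0  0  0  0  0]
lrg u lo [ 0  0  0  0  8 31 17 24 22  4  2  2  4  6  2  2  2  2  2  2] u hi [ 6  2  3  5  6  3  4  4  5  4 17 28 19 19 18  3  0  0  0  0]
   v lo [ 0  0  0  0  7  8 21 26 29 18  9  6  4  2  2  3  3  5] v hi [ 1  6  0  5  1  5  3  6 10 20 25 32 46 38 11  1  0  0]
side mid 701 (489.2, -52.4, 154.2, 109.9, 86.24) z 0.1582
mid u lo [ 0  0  0  0  0  0  0  2  8 70 53 30 21 16  7  5  3  5 10  4] u hi [ 5 12 11 17 43 39 21 15 10  4  0  0  0  0  0  0  0  0  0  0]
   v lo [ 0  0  0  0  0  0  0  0  0 35 53 36 44 31  8  4  9  8] v hi [ 6  7 40 50 43 41 24  2  0  0  0  0  0  0  0  0  0  0]
lrg u lo [ 0  0  0  0 21 44 46 34 36 26 10  5  8  1  7  3  4  7  3  7] u hi [ 3  5  4  6  3  2  4  5  5  9 20 36 46 22 31 13  7  0  0  0]
   v lo [ 0  0  0  0 47 42 46 50 14  5  7  7  7  6  6  5  7  4] v hi [ 7  3  5  8  5  4  8 15 53 44 40 41  7  0  0  0  0  0]
```

The held mid is level. It is 2 mm short along +y and 0.3° off in yaw. I correct that and lower.

Request:
{"op": "play_rows", "data": {"deltas": [{"wx": 0,"wy": 0,"wz": 0.3,"x": 0,"y": 2,"z": 0,"fingers": 1},{"wx": 0,"wy": 0,"wz": 0.3,"x": 0,"y": 2,"z": -15,"fingers": 1},{"wx": 0,"wy": 0,"wz": 0.3,"x": 0,"y": 2,"z": -30,"fingers": 1},{"wx": 0,"wy": 0,"wz": 0.3,"x": 0,"y": 2,"z": -40,"fingers": 1},{"wx": 0,"wy": 0,"wz": 0.3,"x": 0,"y": 2,"z": -48,"fingers": 1},{"wx": 0,"wy": 0,"wz": 0.3,"x": 0,"y": 2,"z": -54,"fingers": 1},{"wx": 0,"wy": 0,"wz": 0.3,"x": 0,"y": 2,"z": -54,"fingers": 1}]}}

```text
time: 9.62
tool_pos: [0.4947, 0.0229, 0.1278]
tcp_rot: [-2.191, 0.063, 2.193]
wrist_force: [-0.1, -0.2, -3.5]
width: 0.077
```

Run:
```python
from held import *
s,R,a=tool();print(s['time'],s['tool_pos'],a,s['wrist_force'],s['torque'],s['width'])
c=cam('side','side5.png')
a=cv2.imread('pics/side5.png');cv2.imwrite('pics/side5c.png',cv2.resize(a[180:340,220:420],None,fx=3.5,fy=3.5,interpolation=2))
```

```text
9.625 [0.49466232 0.02291246 0.12776454] -93.29595243971885 [-0.05166138 -0.1947014  -3.47513456] [0.18296257 0.00300036 0.03750961] 0.07735668934170595
```

View pics/side5c.png

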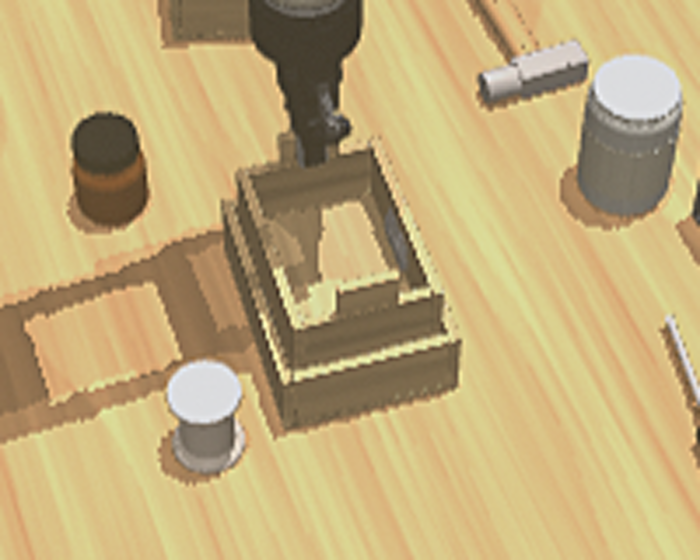

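Mid has entered the large tray's mouth cleanly, with force still only its weight. I go down onto the pads.

Request:
{"op": "play_rows", "data": {"deltas": [{"wx": 0,"wy": 0,"wz": 0,"x": 0,"y": 0,"z": -3,"fingers": 1},{"wx": 0,"wy": 0,"wz": 0,"x": 0,"y": 0,"z": -6,"fingers": 1},{"wx": 0,"wy": 0,"wz": 0,"x": 0,"y": 0,"z": -6,"fingers": 1}]}}

```text
time: 10.05
tool_pos: [0.4947, 0.0229, 0.1221]
tcp_rot: [-2.192, 0.063, 2.193]
wrist_force: [-0.7, -0.3, -3.0]
width: 0.076
```

Request:
{"op": "play_rows", "data": {"deltas": [{"wx": 0,"wy": 0,"wz": 0,"x": 0,"y": 0,"z": -3,"fingers": 1},{"wx": 0,"wy": 0,"wz": 0,"x": 0,"y": 0,"z": -3,"fingers": 1}]}}

```text
time: 10.3
tool_pos: [0.4951, 0.0228, 0.1194]
tcp_rot: [-2.193, 0.063, 2.192]
wrist_force: [-1.0, -0.4, -1.3]
width: 0.076
```

Request:
{"op": "play_rows", "data": {"deltas": [{"wx": 0,"wy": 0,"wz": 0,"x": 0,"y": 0,"z": -2,"fingers": 1},{"wx": 0,"wy": 0,"wz": 0,"x": 0,"y": 0,"z": -2,"fingers": 1},{"wx": 0,"wy": 0,"wz": 0,"x": 0,"y": 0,"z": -2,"fingers": -0.3},{"wx": 0,"wy": 0,"wz": 0,"x": 0,"y": 0,"z": -2,"fingers": -0.3},{"wx": 0,"wy": 0,"wz": 0,"x": 0,"y": 0,"z": -2,"fingers": -0.3},{"wx": 0,"wy": 0,"wz": 0,"x": 0,"y": 0,"z": 20,"fingers": -0.3},{"wx": 0,"wy": 0,"wz": 0,"x": 0,"y": 0,"z": 50,"fingers": -0.3},{"wx": 0,"wy": 0,"wz": 0,"x": 0,"y": 0,"z": 70,"fingers": 1},{"wx": 0,"wy": 0,"wz": 0,"x": 0,"y": -20,"z": 75,"fingers": 1},{"wx": 0,"wy": 0,"wz": 0,"x": -3,"y": -50,"z": 75,"fingers": 1},{"wx": 0,"wy": 0,"wz": 0,"x": -4,"y": -70,"z": 75,"fingers": 1},{"wx": 0,"wy": 0,"wz": 0,"x": -4,"y": -70,"z": 75,"fingers": 1}]}}

```text
time: 11.8
tool_pos: [0.4909, -0.048, 0.1943]
tcp_rot: [-2.191, 0.065, 2.191]
wrist_force: [-0.6, 0.1, -0.3]
width: 0.002
```

Run:
```python
from held import *
s,R,a=tool();print(s['time'],s['tool_pos'],a,s['wrist_force'],s['torque'],s['width'])
c=cam('side','side6.png');W=world(c)
a=cv2.imread('pics/side6.png');cv2.imwrite('pics/side6c.png',cv2.resize(a[180:340,220:420],None,fx=3.5,fy=3.5,interpolation=2))
P=held(W,(.4,.6),(-.15,.05),(.075,.115),'mid');print(np.histogram(P[:,2],np.arange(.075,.116,.004)))
```

```text
11.8 [ 0.49092946 -0.04803399  0.19428068] -93.41793475763106 [-0.63819546  0.08189495 -0.29956324] [ 0.02585833 -0.00392378  0.01670024] 0.0019730209451314547
mid 1033 (489.2, -48.9, 153.3, 109.7, 86.53) z 0.0926
(array([108, 113,  90, 110, 268, 204,  45,  33,  30,  32]), array([0.075, 0.079, 0.083, 0.087, 0.091, 0.095, 0.099, 0.103, 0.107,
       0.111, 0.115]))
```

View pics/side6c.png

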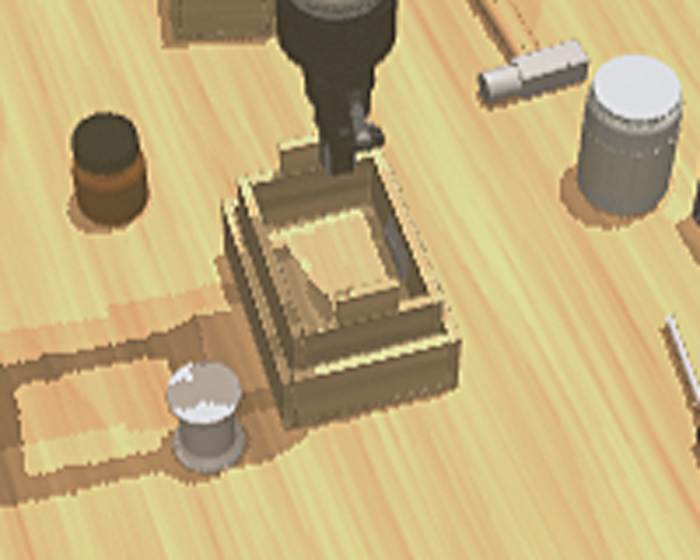

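Mid sits perched on the pads, level and centred. I push its floor down with the closed fingers.

Request:
{"op": "play_rows", "data": {"deltas": [{"wx": 0,"wy": 0,"wz": 0,"x": 0,"y": -1,"z": -50,"fingers": 1},{"wx": 0,"wy": 0,"wz": 0,"x": 0,"y": -1,"z": -95,"fingers": 1},{"wx": 0,"wy": 0,"wz": 0,"x": 0,"y": -1,"z": -120,"fingers": 1},{"wx": 0,"wy": 0,"wz": 0,"x": 0,"y": -1,"z": -130,"fingers": 1},{"wx": 0,"wy": 0,"wz": 0,"x": 0,"y": -1,"z": -136,"fingers": 1},{"wx": 0,"wy": 0,"wz": 0,"x": 0,"y": -1,"z": -140,"fingers": 1},{"wx": 0,"wy": 0,"wz": 0,"x": 0,"y": -1,"z": -140,"fingers": 1}]}}

```text
time: 12.72
tool_pos: [0.4923, -0.0481, 0.0554]
tcp_rot: [-2.195, 0.063, 2.189]
wrist_force: [0.1, 0.3, 1.2]
width: -0.002
```

Request:
{"op": "play_rows", "data": {"deltas": [{"wx": 0,"wy": 0,"wz": 0,"x": 0,"y": 0,"z": -4,"fingers": 1},{"wx": 0,"wy": 0,"wz": 0,"x": 0,"y": 0,"z": -8,"fingers": 1},{"wx": 0,"wy": 0,"wz": 0,"x": 0,"y": 0,"z": -12,"fingers": 1},{"wx": 0,"wy": 0,"wz": 0,"x": 0,"y": 0,"z": -16,"fingers": 1},{"wx": 0,"wy": 0,"wz": 0,"x": 0,"y": 0,"z": -18,"fingers": 1},{"wx": 0,"wy": 0,"wz": 0,"x": 0,"y": 0,"z": -18,"fingers": 1}]}}

```text
time: 13.48
tool_pos: [0.4907, -0.0482, 0.036]
tcp_rot: [-2.192, 0.063, 2.193]
wrist_force: [-0.6, -0.1, 0.9]
width: 0.005
```

Request:
{"op": "play_rows", "data": {"deltas": [{"wx": 0,"wy": 0,"wz": 0,"x": 0,"y": 0,"z": -2,"fingers": 1},{"wx": 0,"wy": 0,"wz": 0,"x": 0,"y": 0,"z": -3,"fingers": 1},{"wx": 0,"wy": 0,"wz": 0,"x": 0,"y": 0,"z": -3,"fingers": 1}]}}

```text
time: 13.85
tool_pos: [0.491, -0.0481, 0.034]
tcp_rot: [-2.192, 0.063, 2.193]
wrist_force: [-2.2, 0.0, 8.4]
width: 0.001
```

Run:
```python
from held import *
s,R,a=tool();print(s['time'],s['tool_pos'],a,s['wrist_force'],s['torque'],s['width'])
c=cam('side','side7.png');W=world(c)
a=cv2.imread('pics/side7.png');cv2.imwrite('pics/side7c.png',cv2.resize(a[180:340,220:420],None,fx=3.5,fy=3.5,interpolation=2))
P=pts(W,(.4,.6),(-.15,.05),(.04,.115));print(np.histogram(P[:,2],np.arange(.04,.116,.003)))
```

```text
13.85 [ 0.4909649  -0.04813731  0.03403745] -93.29080137548145 [-2.20600562  0.02935646  8.38896523] [-0.00912423  0.42240975 -0.00890808] 0.001245434689014345
(array([ 77,  70,  76,  82,  98, 187, 274, 272, 222, 125,  40,  22,  23,
        16,  26,  14,  25,  33,  29,  30,  25,  23,  23,  15,  17]), array([0.04 , 0.043, 0.046, 0.049, 0.052, 0.055, 0.058, 0.061, 0.064,
       0.067, 0.07 , 0.073, 0.076, 0.079, 0.082, 0.085, 0.088, 0.091,
       0.094, 0.097, 0.1  , 0.103, 0.106, 0.109, 0.112, 0.115]))
```

View pics/side7c.png

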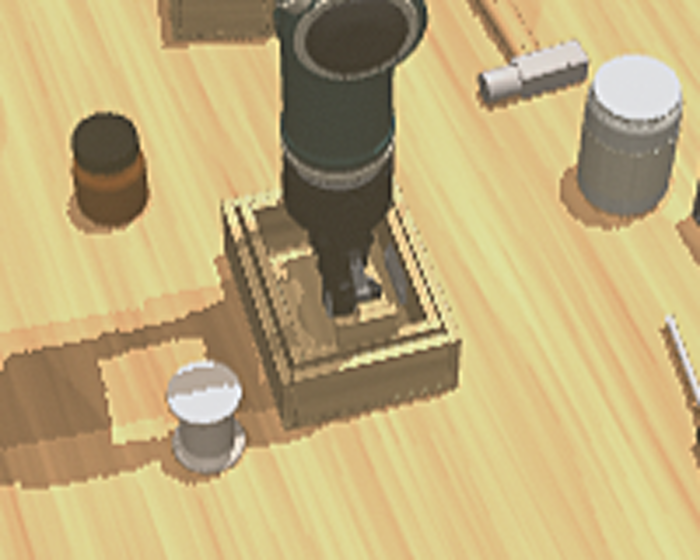

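Request:
{"op": "play_rows", "data": {"deltas": [{"wx": 0,"wy": 0,"wz": 0,"x": 0,"y": 0,"z": -2,"fingers": 1},{"wx": 0,"wy": 0,"wz": 0,"x": 0,"y": 0,"z": -3,"fingers": 1},{"wx": 0,"wy": 0,"wz": 0,"x": 0,"y": 0,"z": -3,"fingers": 1}]}}

```text
time: 14.28
tool_pos: [0.4911, -0.0482, 0.0339]
tcp_rot: [-2.191, 0.063, 2.194]
wrist_force: [-12.5, 1.6, 34.7]
width: 0.001
```

Mid is home: the floor-contact TCP is at 33.9 mm against 34 expected, and it took 35 N without moving further. Now I fetch the small tray by its far ear.

Request:
{"op": "play_rows", "data": {"deltas": [{"wx": 0,"wy": 0,"wz": 0,"x": 0,"y": 0,"z": 40,"fingers": 1},{"wx": 0,"wy": 0,"wz": 0,"x": 0,"y": 0,"z": 90,"fingers": 1},{"wx": 0,"wy": 0,"wz": 4,"x": 2,"y": 10,"z": 140,"fingers": 1},{"wx": 0,"wy": 0,"wz": 13,"x": 10,"y": 50,"z": 170,"fingers": 1},{"wx": 0,"wy": 0,"wz": 23,"x": 20,"y": 100,"z": 170,"fingers": -1},{"wx": 0,"wy": 0,"wz": 33,"x": 30,"y": 150,"z": 170,"fingers": -1},{"wx": 0,"wy": 0,"wz": 43,"x": 40,"y": 205,"z": 170,"fingers": -1},{"wx": 0,"wy": 0,"wz": 53,"x": 50,"y": 260,"z": 170,"fingers": -1},{"wx": 0,"wy": 0,"wz": 63,"x": 60,"y": 310,"z": 170,"fingers": -1},{"wx": 0,"wy": 0,"wz": 72,"x": 66,"y": 345,"z": 160,"fingers": -1},{"wx": 0,"wy": 0,"wz": 76.3,"x": 66,"y": 348,"z": 140,"fingers": -1},{"wx": 0,"wy": 0,"wz": 76.3,"x": 66,"y": 348,"z": 140,"fingers": -1}]}}

```text
time: 15.78
tool_pos: [0.5548, 0.2996, 0.1672]
tcp_rot: [1.419, 1.055, -1.43]
wrist_force: [0.3, -0.8, -0.1]
width: 1.001
```

Run:
```python
from held import *
s,R,a=tool();print(s['time'],s['tool_pos'],a,s['wrist_force'],s['width'])
c=cam('wrist','w8.png');print(c['K'],c['tool_from_camera'].round(3))
T=c['tool_from_camera'];K=c['K']
# predicted pixel of ear tops
for p in [(.5572,.3004,.09),(.4827,.3230,.09)]:
    q=R.T@(np.array(p)-s['tool_pos']);q=np.linalg.inv(T)@np.r_[q,1];th=np.arctan2(np.hypot(q[0],q[1]),q[2]);r=K[0,0]*th;ph=np.arctan2(q[1],q[0]);print(K[0,2]+r*np.cos(ph),K[1,2]+r*np.sin(ph))
W=world(cam('side','side8.png'));held(W,(.4,.6),(-.15,.05),(.05,.075),'midlarge')
P=pts(W,(.4,.6),(-.15,.05),(.05,.075));print(np.histogram(P[:,2],np.arange(.05,.076,.0025)))
```

```text
15.775 [0.55483966 0.29962088 0.1672468 ] -16.978626873116013 [ 0.2765362  -0.79271187 -0.14215426] 1.0006727838465137
[[371.64829954   0.         317.75497047]
 [  0.         371.64829954 247.16073   ]
 [  0.           0.           1.        ]] [[-0.    -0.277  0.961 -0.12 ]
 [ 1.    -0.    -0.    -0.   ]
 [ 0.     0.961  0.277 -0.069]
 [ 0.     0.     0.     1.   ]]
322.1392843838585 265.84842031688146
188.90049353345628 265.1838842562835
midlarge 1512 (488.9, -48.6, 174.7, 131.0, 86.12) z 0.0612
(array([ 96, 109, 144, 287, 259, 245, 195, 114,  43,  20]), array([0.05  , 0.0525, 0.055 , 0.0575, 0.06  , 0.0625, 0.065 , 0.0675,
       0.07  , 0.0725, 0.075 ]))
```

View pics/w8.png

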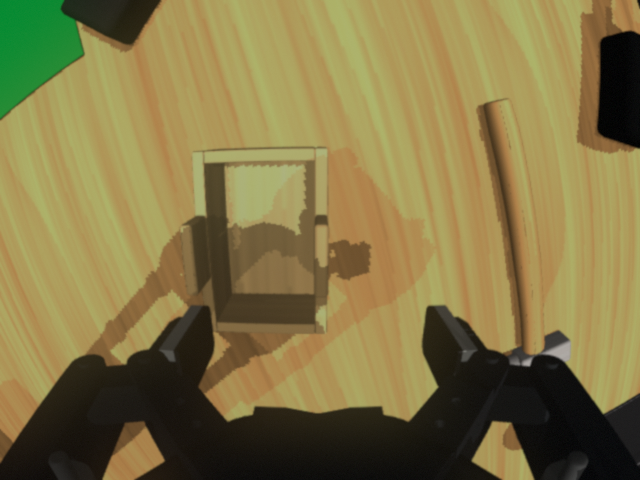

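View pics/side8.png

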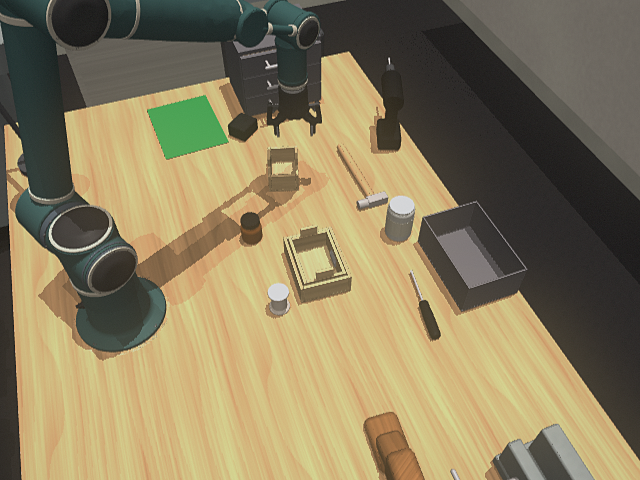

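```bash
python3 -c "
import cv2
a=cv2.imread('pics/w8.png');cv2.imwrite('pics/w8c.png',cv2.resize(a[140:345,160:360],None,fx=2.9,fy=2.9,interpolation=2))"
```

```text
(no output)
```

View pics/w8c.png

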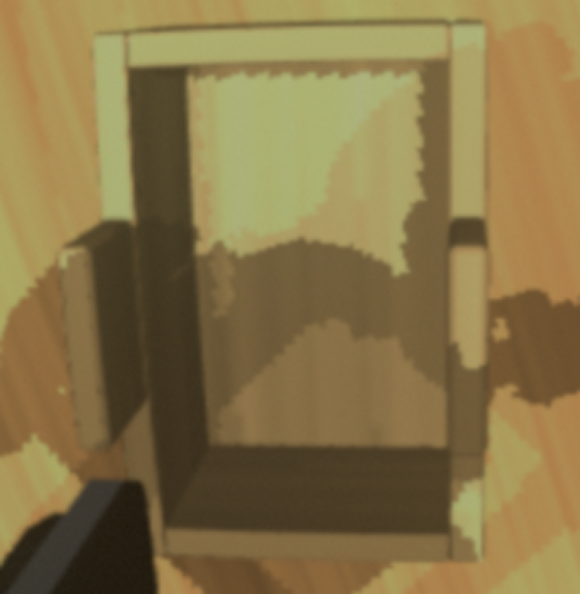

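Ear top is at about (321,260) in the wrist view, close to the prediction. I descend and grip.

Request:
{"op": "play_rows", "data": {"deltas": [{"wx": 0,"wy": 0,"wz": 0,"x": 0,"y": 0,"z": -35,"fingers": -1},{"wx": 0,"wy": 0,"wz": 0,"x": 0,"y": 0,"z": -65,"fingers": -1},{"wx": 0,"wy": 0,"wz": 0,"x": 0,"y": 0,"z": -88,"fingers": -1},{"wx": 0,"wy": 0,"wz": 0,"x": 0,"y": 0,"z": -88,"fingers": -1},{"wx": 0,"wy": 0,"wz": 0,"x": 0,"y": 0,"z": -88,"fingers": 1},{"wx": 0,"wy": 0,"wz": 0,"x": 0,"y": 0,"z": -88,"fingers": 1},{"wx": 0,"wy": 0,"wz": 0,"x": 0,"y": 0,"z": -88,"fingers": 1},{"wx": 0,"wy": 0,"wz": 0,"x": 0,"y": 0,"z": -88,"fingers": 1},{"wx": 0,"wy": 0,"wz": 0,"x": 0,"y": 0,"z": -88,"fingers": 1},{"wx": 0,"wy": 0,"wz": 0,"x": 0,"y": 0,"z": -88,"fingers": 1}]}}

```text
time: 17.12
tool_pos: [0.5572, 0.3001, 0.0829]
tcp_rot: [1.425, 1.054, -1.424]
wrist_force: [-1.5, 0.3, 4.6]
width: 0.076
```

Run:
```python
from held import *
s,R,a=tool();print(s['time'],s['tool_pos'],a,s['wrist_force'],s['torque'],s['width'])
```

```text
17.125 [0.5571597  0.30013894 0.08292277] -16.997498539627024 [-1.45048408  0.26173728  4.56730757] [ 0.00031959  0.2055169  -0.01679345] 0.07628583514890254
```

Request:
{"op": "play_rows", "data": {"deltas": [{"wx": 0,"wy": 0,"wz": 0,"x": 0,"y": 0,"z": 10,"fingers": 1},{"wx": 0,"wy": 0,"wz": 0,"x": 0,"y": 0,"z": 40,"fingers": 1},{"wx": 0,"wy": 0,"wz": 0,"x": 0,"y": 0,"z": 80,"fingers": 1},{"wx": 0,"wy": 0,"wz": 1,"x": -2,"y": -20,"z": 110,"fingers": 1},{"wx": 0,"wy": 0,"wz": 3,"x": -5,"y": -60,"z": 118,"fingers": 1},{"wx": 0,"wy": 0,"wz": 5,"x": -9,"y": -110,"z": 118,"fingers": 1},{"wx": 0,"wy": 0,"wz": 7,"x": -13,"y": -160,"z": 118,"fingers": 1},{"wx": 0,"wy": 0,"wz": 9,"x": -17,"y": -210,"z": 118,"fingers": 1},{"wx": 0,"wy": 0,"wz": 11,"x": -21,"y": -260,"z": 118,"fingers": 1},{"wx": 0,"wy": 0,"wz": 12,"x": -24,"y": -300,"z": 118,"fingers": 1},{"wx": 0,"wy": 0,"wz": 13,"x": -26,"y": -330,"z": 118,"fingers": 1},{"wx": 0,"wy": 0,"wz": 13.4,"x": -28,"y": -345,"z": 118,"fingers": 1},{"wx": 0,"wy": 0,"wz": 13.4,"x": -28,"y": -351,"z": 118,"fingers": 1},{"wx": 0,"wy": 0,"wz": 13.4,"x": -28,"y": -351,"z": 118,"fingers": 1},{"wx": 0,"wy": 0,"wz": 13.4,"x": -28,"y": -351,"z": 118,"fingers": 1}]}}

```text
time: 19.0
tool_pos: [0.529, -0.0502, 0.2002]
tcp_rot: [1.255, 1.18, -1.255]
wrist_force: [-0.5, 0.3, -1.8]
width: 0.078
```

Run:
```python
from held import *
s,R,a=tool();print(s['time'],s['tool_pos'],a,s['wrist_force'],s['torque'],s['width'])
cam('wrist','w9.png')
for n in('scene','side'):
    c=cam(n,n+'9.png');W=world(c);np.save(n+'9.npy',W)
    P=held(W,(.40,.6),(-.15,.045),(.172,.186),n+' small')
    P=pts(W,(.40,.6),(-.15,.045),(.165,.188)); print(np.histogram(P[:,2],np.arange(.165,.19,.003))[0])
    cells={}
    for p in P: cells.setdefault((int(p[0]*100),int((p[1]+1)*100)),[]).append(p[2])
    K=np.array([((k[0]+.5)/100,(k[1]+.5)/100-1,np.percentile(v,85)) for k,v in cells.items() if len(v)>3])
    A=np.c_[K[:,:2],np.ones(len(K))];sl=np.linalg.lstsq(A,K[:,2],rcond=None)[0];print('slope deg x,y',np.degrees(sl[:2]))
a=cv2.imread('pics/side9.png');cv2.imwrite('pics/side9c.png',cv2.resize(a[150:340,220:420],None,fx=3.1,fy=3.1,interpolation=2))
a=cv2.imread('pics/scene9.png');cv2.imwrite('pics/scene9c.png',cv2.resize(a[120:310,200:400],None,fx=3.1,fy=3.1,interpolation=2))
```

```text
19.0 [ 0.52904031 -0.05017629  0.20019321] -3.5467850521867796 [-0.49836483  0.26131164 -1.84691486] [-0.00064994 -0.12312618  0.01331721] 0.07848516212351923
scene small 324 (491.8, -46.2, 127.7, 90.2, 86.89) z 0.1774
[ 60  62  62  89 127  50  14  13]
slope deg x,y [-0.61026426 -0.11097297]
side small 368 (488.5, -46.5, 130.3, 86.9, 87.16) z 0.1767
[ 57  49  68 154 113  40  15   9]
slope deg x,y [ 0.08488752 -0.36268298]
```

View pics/side9c.png

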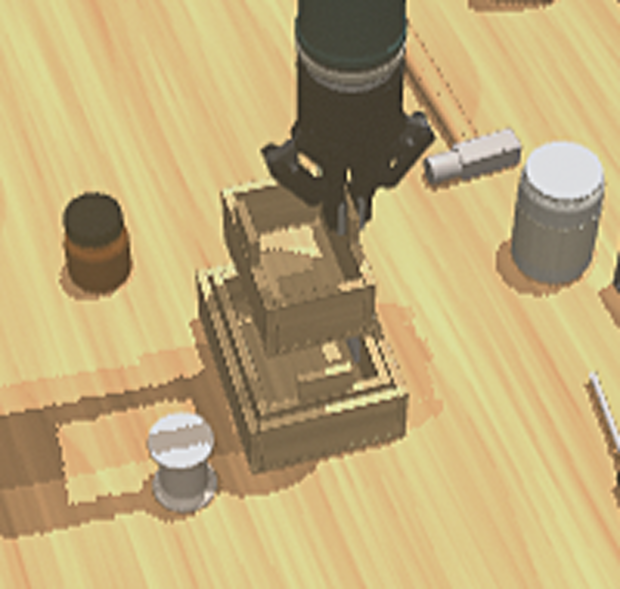

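View pics/scene9c.png

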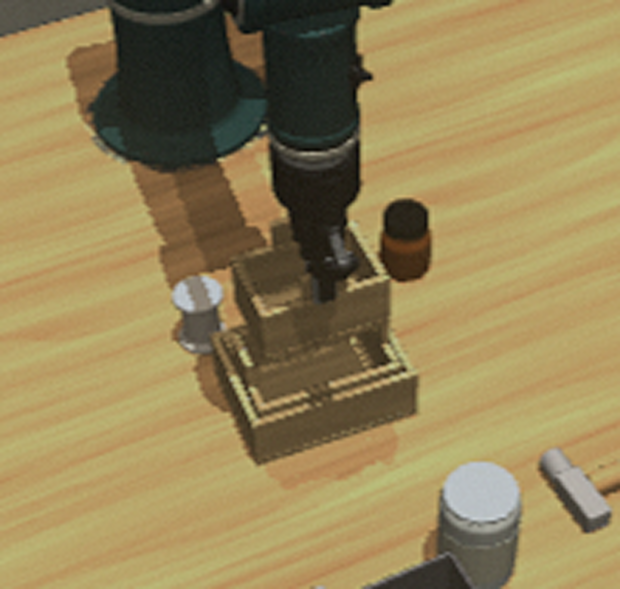

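View pics/w9.png

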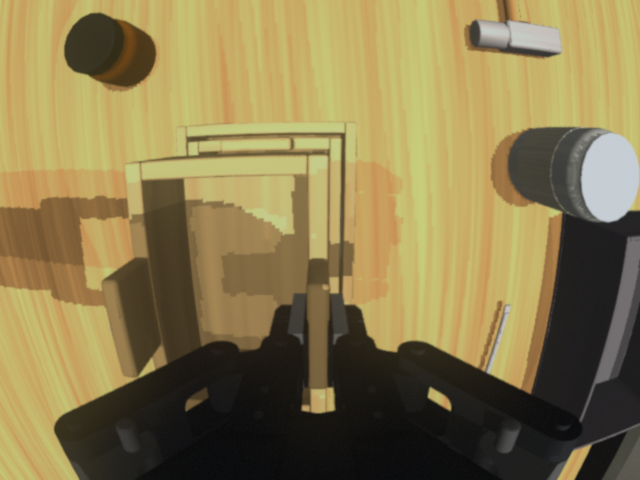

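Run:
```python
from held import *
W9=np.load('side9.npy')
for n in ('scene','side'):
    W=np.load(n+'9.npy')
    P=pts(W,(.40,.6),(-.16,.06),(.072,.0975))
    for lab,Q in(('+y',P[P[:,1]>-.02]),('-y',P[P[:,1]<-.09])):
        if len(Q)>10: print(n,lab,len(Q),Q.mean(0).round(4),np.percentile(Q,2,0).round(4),np.percentile(Q,98,0).round(4))
    held(W,(.40,.6),(-.15,.05),(.05,.064),n+' large')
    held(W,(.40,.6),(-.15,.05),(.0685,.0745),n+' mid rim')
# histograms in frame
a=np.radians(86.4);U=np.array([np.cos(a),np.sin(a)]);V=np.array([np.sin(a),-np.cos(a)])
for n in('scene','side'):
  W=np.load(n+'9.npy')
  for lab,z in(('small',(.171,.186)),('midrim',(.0645,.0715)),('large',(.052,.062))):
    q=(pts(W,(.40,.6),(-.16,.06),z)[:,:2]-[.4907,-.0489])*1000;u=q@U;v=q@V
    print(n,lab);print(' u lo',np.histogram(u,np.arange(-91,-40,2))[0],'hi(rev from +91)',np.histogram(u,np.arange(41,92,2))[0][::-1])
    print(' v lo',np.histogram(v,np.arange(-71,-30,2))[0],'hi rev',np.histogram(v,np.arange(31,72,2))[0][::-1])
```

```text
scene +y 17 [0.5155 0.0174 0.0814] [0.505  0.0142 0.0725] [0.5291 0.0207 0.094 ]
scene -y 52 [ 0.4904 -0.1206  0.0878] [ 0.463  -0.1246  0.0724] [ 0.5101 -0.1154  0.0973]
scene large 518 (492.9, -49.4, 170.2, 135.7, 86.31) z 0.0592
scene mid rim few 47
side -y 127 [ 0.4839 -0.1207  0.0863] [ 0.4632 -0.1245  0.0739] [ 0.5053 -0.1142  0.0969]
side large 742 (489.1, -50.0, 176.2, 131.2, 86.41) z 0.0589
side mid rim 65 (488.1, -52.1, 144.8, 106.1, 86.42) z 0.0698
scene small
 u lo [ 0  0  0  0  0  0  0  0  0  0  0  0  0  0  4 24 20 14 17  5  3  2  7  6
  4] hi(rev from +91) [ 0  0  0  0  0  0  0  0  0  0  0  0  1 14 13 17 21 11  4  3  1  4  1  3
  1]
 v lo [ 0  0  0  0  0  0  0  0  0  0  0  0  1  2  7 12 20 28 19  8] hi rev [ 0  0  0  0  0  0  0  0  0  1  2  1  7 20 48 26 15 12  5  6]
scene midrim
 u lo [ 0  0  0  0  1  1  2  2 12 10  9  7  2  1  2  1  4  2  2  2  3  3  2  1
  2] hi(rev from +91) [ 0  0  0  0  0  0  2  0  0  4  6  5 11  4  2  1  2  3  1  0  3  2  1  1
  1]
 v lo [0 0 0 0 0 0 1 1 2 1 1 2 3 0 1 0 2 1 0 0] hi rev [ 0  1  0  2  0  1  0  9 29 26 16 18  8  3  2  3  4  3  4  1]
[... 538 characters left out ...]
  0 11 40 25 21 20  9  5  7] hi rev [ 0  0  0  0  0  0  0  0  0  0  0  0  1  0  2 13 17 12 27 11]
side midrim
 u lo [ 0  0  4  1  3  3  0 10 24 20 19  5  7  4  4  1  8  3  5  3  2  1  7  4
  1] hi(rev from +91) [0 0 0 0 0 0 0 0 1 2 3 4 5 2 2 1 2 0 1 1 2 3 2 1 2]
 v lo [ 0  0  3  2  2  2  0 14 33 23 30 15  4  3  5  3  2  3  2  2] hi rev [ 0  0  0  0  0  0  2  0  0  5 11 11 13  6  2  4  2  2  1  1]
side large
 u lo [ 1  0 16 44 48 36 26 22 27 39 18  5  4  5  7  6  5  4  5  4  8  2  4  9
  7] hi(rev from +91) [0 1 8 6 5 4 2 1 2 5 2 9 3 2 3 3 2 1 2 5 1 1 3 3 0]
 v lo [ 0  3 46 34 38 29 21 35 11  8  5 11  4  8  5  7  9  9  5  5] hi rev [ 0  0  0  7 21 16 12 22  4  3  4  5  4 20  2  4  2  7  3  4]
```

Small is 3 mm too far along +y and 0.6° off in yaw relative to the mid. I correct that and lower it into the mouth.

Request:
{"op": "play_rows", "data": {"deltas": [{"wx": 0,"wy": 0,"wz": -0.6,"x": 0,"y": -3,"z": 0,"fingers": 1},{"wx": 0,"wy": 0,"wz": -0.6,"x": 0,"y": -3,"z": -20,"fingers": 1},{"wx": 0,"wy": 0,"wz": -0.6,"x": 0,"y": -3,"z": -38,"fingers": 1},{"wx": 0,"wy": 0,"wz": -0.6,"x": 0,"y": -3,"z": -48,"fingers": 1},{"wx": 0,"wy": 0,"wz": -0.6,"x": 0,"y": -3,"z": -55,"fingers": 1},{"wx": 0,"wy": 0,"wz": -0.6,"x": 0,"y": -3,"z": -61,"fingers": 1},{"wx": 0,"wy": 0,"wz": -0.6,"x": 0,"y": -3,"z": -61,"fingers": 1}]}}

```text
time: 20.02
tool_pos: [0.5288, -0.0541, 0.139]
tcp_rot: [1.263, 1.174, -1.263]
wrist_force: [0.4, 0.4, -2.4]
width: 0.076
```

Run:
```python
from held import *
s,R,a=tool();print(s['time'],s['tool_pos'],a,s['wrist_force'],s['torque'],s['width'])
W=world(cam('side','side10.png'));held(W,(.40,.6),(-.15,.045),(.11,.125),'small')
a=cv2.imread('pics/side10.png');cv2.imwrite('pics/side10c.png',cv2.resize(a[150:340,220:420],None,fx=3.1,fy=3.1,interpolation=2))
```

```text
20.025 [ 0.5288054  -0.05408515  0.13899293] -4.201976020219562 [ 0.4447848   0.37412572 -2.35795245] [-0.02481561 -0.14459805  0.04664182] 0.07647739368589367
small 359 (488.7, -50.3, 131.0, 86.9, 85.72) z 0.1156
```

View pics/side10c.png

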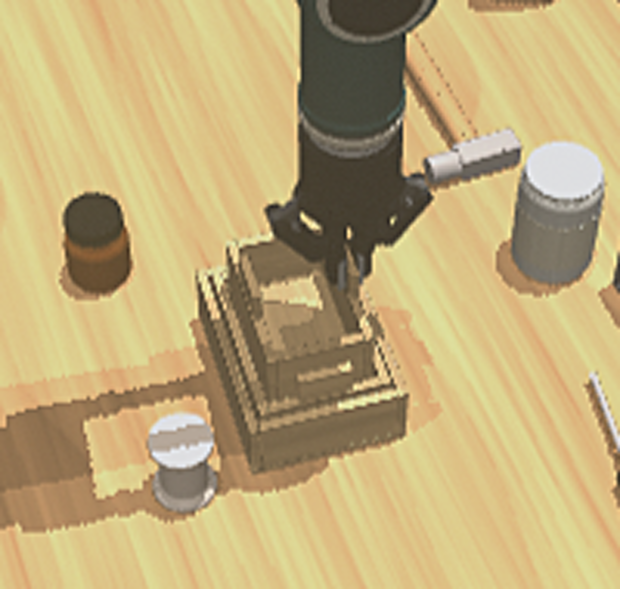

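Request:
{"op": "play_rows", "data": {"deltas": [{"wx": 0,"wy": 0,"wz": 0,"x": 0,"y": 0,"z": -4,"fingers": 1},{"wx": 0,"wy": 0,"wz": 0,"x": 0,"y": 0,"z": -8,"fingers": 1},{"wx": 0,"wy": 0,"wz": 0,"x": 0,"y": 0,"z": -11,"fingers": 1},{"wx": 0,"wy": 0,"wz": 0,"x": 0,"y": 0,"z": -11,"fingers": 1}]}}

```text
time: 20.58
tool_pos: [0.5288, -0.0541, 0.128]
tcp_rot: [1.263, 1.174, -1.263]
wrist_force: [-0.5, 0.1, -2.3]
width: 0.081
```

Request:
{"op": "play_rows", "data": {"deltas": [{"wx": 0,"wy": 0,"wz": 0,"x": 0,"y": 0,"z": -3,"fingers": 1},{"wx": 0,"wy": 0,"wz": 0,"x": 0,"y": 0,"z": -3,"fingers": 1}]}}

```text
time: 20.82
tool_pos: [0.5292, -0.0541, 0.1254]
tcp_rot: [1.263, 1.173, -1.263]
wrist_force: [0.8, 0.2, -1.9]
width: 0.08
```

Request:
{"op": "play_rows", "data": {"deltas": [{"wx": 0,"wy": 0,"wz": 0,"x": 0,"y": 0,"z": -3,"fingers": 1},{"wx": 0,"wy": 0,"wz": 0,"x": 0,"y": 0,"z": -3,"fingers": 1}]}}

```text
time: 21.08
tool_pos: [0.5294, -0.0542, 0.1228]
tcp_rot: [1.263, 1.173, -1.262]
wrist_force: [-0.8, 0.2, 4.1]
width: 0.082
```

Small is resting on the pads (+4 N). I release, rise, centre above it and set the fingers to straddle at ear spacing so they push on both ear tops.

Request:
{"op": "play_rows", "data": {"deltas": [{"wx": 0,"wy": 0,"wz": 0,"x": 0,"y": 0,"z": 0,"fingers": -0.3},{"wx": 0,"wy": 0,"wz": 0,"x": 0,"y": 0,"z": 0,"fingers": -0.3},{"wx": 0,"wy": 0,"wz": 0,"x": 0,"y": 0,"z": 0,"fingers": -0.3},{"wx": 0,"wy": 0,"wz": 0,"x": 0,"y": 0,"z": 25,"fingers": -0.3},{"wx": 0,"wy": 0,"wz": 0,"x": 0,"y": 0,"z": 60,"fingers": -0.55},{"wx": 0,"wy": 0,"wz": 0,"x": -10,"y": 1,"z": 75,"fingers": -0.55},{"wx": 0,"wy": 0,"wz": 0,"x": -39,"y": 3,"z": 75,"fingers": -0.55},{"wx": 0,"wy": 0,"wz": 0,"x": -39,"y": 3,"z": 75,"fingers": -0.55},{"wx": 0,"wy": 0,"wz": 0,"x": -39,"y": 3,"z": 75,"fingers": -0.55}]}}

```text
time: 22.2
tool_pos: [0.4899, -0.0511, 0.1969]
tcp_rot: [1.263, 1.174, -1.263]
wrist_force: [-0.3, 0.8, -0.5]
width: 0.77
```

Run:
```python
from held import *
s,R,a=tool();print(s['time'],s['tool_pos'],a,s['wrist_force'],s['torque'],s['width'])
cam('wrist','w11.png')
for n in('scene','side'):
    W=world(cam(n,n+'11.png'))
    held(W,(.40,.6),(-.15,.045),(.09,.106),n+' small')
    P=pts(W,(.42,.56),(-.08,-.02),(.112,.134))
    for lab,Q in(('-x',P[P[:,0]<.475]),('+x',P[P[:,0]>.505])):
        if len(Q)>5: print(lab,len(Q),Q.mean(0).round(4),np.percentile(Q,2,0).round(4),np.percentile(Q,98,0).round(4))
a=cv2.imread('pics/side11.png');cv2.imwrite('pics/side11c.png',cv2.resize(a[150:340,220:420],None,fx=3.1,fy=3.1,interpolation=2))
```

```text
22.2 [ 0.48987215 -0.05109356  0.19688809] -4.2058979260380305 [-0.32749911  0.82079283 -0.51229308] [-0.01980738 -0.00639319 -0.01024371] 0.7695866529089915
scene small 498 (493.2, -50.2, 147.3, 91.1, 85.95) z 0.0986
-x 64 [ 0.454  -0.055   0.1249] [ 0.4484 -0.0699  0.113 ] [ 0.4579 -0.0393  0.1335]
+x 90 [ 0.5321 -0.0547  0.1236] [ 0.5242 -0.0751  0.1129] [ 0.5367 -0.0338  0.1333]
side small 607 (489.5, -49.2, 152.6, 87.0, 85.95) z 0.0981
-x 73 [ 0.4492 -0.0503  0.1266] [ 0.4456 -0.0702  0.1154] [ 0.4544 -0.0251  0.1335]
+x 81 [ 0.5267 -0.0559  0.1251] [ 0.523  -0.0742  0.1131] [ 0.5314 -0.0319  0.1334]
```

View pics/side11c.png

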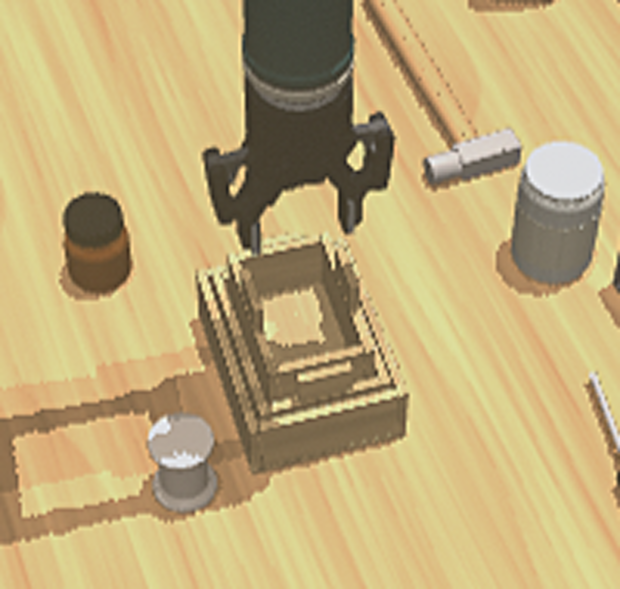

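View pics/w11.png

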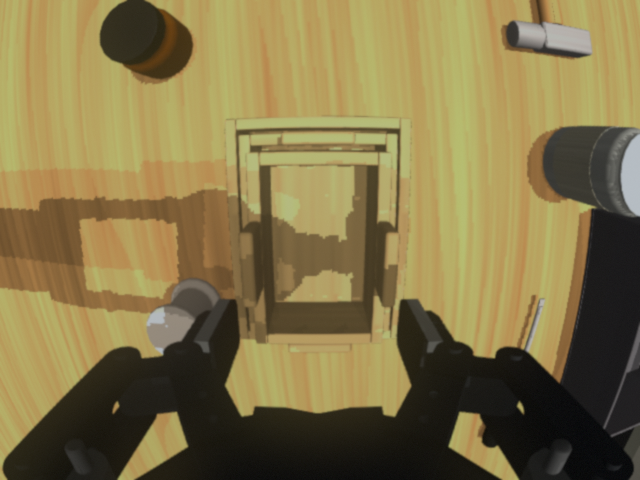

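Small is perched and level, with its ears centred at x 0.4905, y −0.0525. I shift 1 mm and push down in steps while watching force.

Request:
{"op": "play_rows", "data": {"deltas": [{"wx": 0,"wy": 0,"wz": 0,"x": 1,"y": -1,"z": -20,"fingers": -0.55},{"wx": 0,"wy": 0,"wz": 0,"x": 1,"y": -1,"z": -38,"fingers": -0.55},{"wx": 0,"wy": 0,"wz": 0,"x": 1,"y": -1,"z": -46,"fingers": -0.55},{"wx": 0,"wy": 0,"wz": 0,"x": 1,"y": -1,"z": -52,"fingers": -0.55},{"wx": 0,"wy": 0,"wz": 0,"x": 1,"y": -1,"z": -56,"fingers": -0.55},{"wx": 0,"wy": 0,"wz": 0,"x": 1,"y": -1,"z": -56,"fingers": -0.55}]}}

```text
time: 23.1
tool_pos: [0.4916, -0.0522, 0.1418]
tcp_rot: [1.263, 1.173, -1.262]
wrist_force: [0.6, 0.0, 1.2]
width: 0.777
```

Request:
{"op": "play_rows", "data": {"deltas": [{"wx": 0,"wy": 0,"wz": 0,"x": 0,"y": 0,"z": -3,"fingers": -0.55},{"wx": 0,"wy": 0,"wz": 0,"x": 0,"y": 0,"z": -6,"fingers": -0.55},{"wx": 0,"wy": 0,"wz": 0,"x": 0,"y": 0,"z": -6,"fingers": -0.55}]}}

```text
time: 23.48
tool_pos: [0.4907, -0.052, 0.1348]
tcp_rot: [1.263, 1.174, -1.263]
wrist_force: [0.2, -0.0, 0.8]
width: 0.775
```

Run:
```python
from held import *
s,R,a=tool();print(s['time'],s['tool_pos'],a,s['wrist_force'],s['torque'],s['width'])
cam('wrist','w12.png');cam('side','side12.png')
a=cv2.imread('pics/side12.png');cv2.imwrite('pics/side12c.png',cv2.resize(a[150:340,220:420],None,fx=3.1,fy=3.1,interpolation=2))
```

```text
23.475 [ 0.49069486 -0.05202576  0.13478881] -4.20126416372387 [ 0.21743012 -0.02959256  0.81723025] [ 0.02554771 -0.01278778 -0.02789627] 0.7747784286187323
```

View pics/side12c.png

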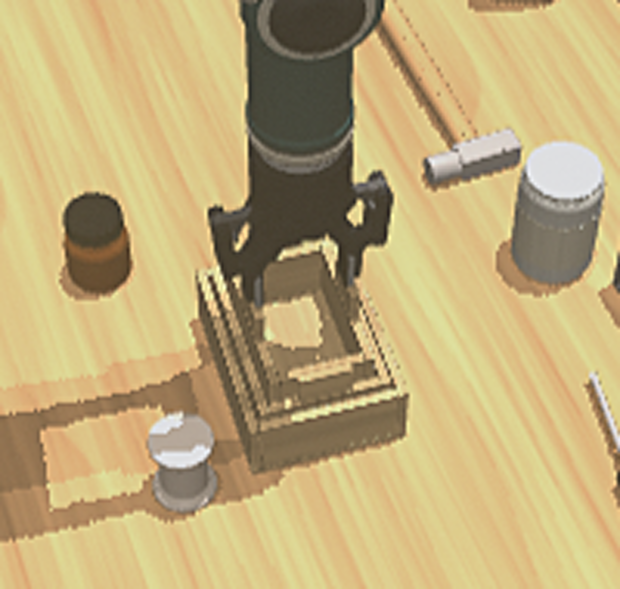

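View pics/w12.png

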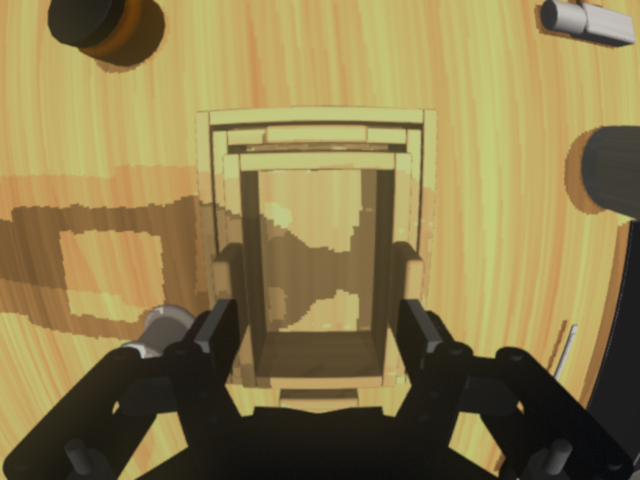

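The fingertips are over both ears, at (225,300) and (415,300) in the wrist view. I continue down.

Request:
{"op": "play_rows", "data": {"deltas": [{"wx": 0,"wy": 0,"wz": 0,"x": 0,"y": 0,"z": -3,"fingers": -0.55},{"wx": 0,"wy": 0,"wz": 0,"x": 0,"y": 0,"z": -6,"fingers": -0.55},{"wx": 0,"wy": 0,"wz": 0,"x": 0,"y": 0,"z": -6,"fingers": -0.55}]}}

```text
time: 23.95
tool_pos: [0.491, -0.0521, 0.129]
tcp_rot: [1.263, 1.174, -1.263]
wrist_force: [-1.0, -0.9, 1.3]
width: 0.778
```

Request:
{"op": "play_rows", "data": {"deltas": [{"wx": 0,"wy": 0,"wz": 0,"x": 0,"y": 0,"z": -3,"fingers": -0.55},{"wx": 0,"wy": 0,"wz": 0,"x": 0,"y": 0,"z": -6,"fingers": -0.55},{"wx": 0,"wy": 0,"wz": 0,"x": 0,"y": 0,"z": -6,"fingers": -0.55}]}}

```text
time: 24.32
tool_pos: [0.4909, -0.0521, 0.1229]
tcp_rot: [1.263, 1.174, -1.263]
wrist_force: [-0.9, 0.5, 1.1]
width: 0.77
```

Run:
```python
from held import *
for n in('scene','side'):
    W=world(cam(n,n+'13.png'))
    P=pts(W,(.43,.55),(-.13,.025),(.06,.115)); print(n,np.histogram(P[:,2],np.arange(.06,.116,.004)))
a=cv2.imread('pics/side13.png')[150:340,220:420];b=cv2.imread('pics/scene13.png')[120:310,220:380]
cv2.imwrite('pics/s13c.png',cv2.resize(np.hstack([a,b]),None,fx=2.2,fy=2.2,interpolation=2))
```

```text
scene (array([141, 181, 127, 109, 148,  82,  25,  46,  44,  55,  21,  31,  21,
         5]), array([0.06 , 0.064, 0.068, 0.072, 0.076, 0.08 , 0.084, 0.088, 0.092,
       0.096, 0.1  , 0.104, 0.108, 0.112, 0.116]))
side (array([226, 269, 140, 116, 167,  54,  31,  36,  41,  43,  19,  22,  16,
         6]), array([0.06 , 0.064, 0.068, 0.072, 0.076, 0.08 , 0.084, 0.088, 0.092,
       0.096, 0.1  , 0.104, 0.108, 0.112, 0.116]))
```

View pics/s13c.png

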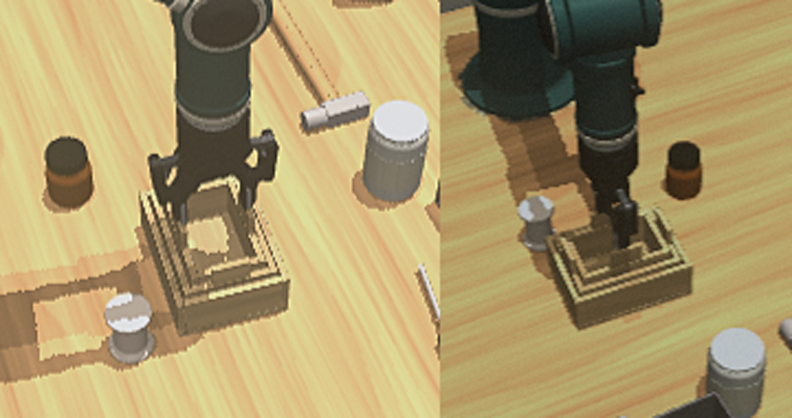

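The rim has gone from 100 to about 80 mm, so the push works; home is 72 mm.

Request:
{"op": "play_rows", "data": {"deltas": [{"wx": 0,"wy": 0,"wz": 0,"x": 0,"y": 0,"z": -3,"fingers": -0.55},{"wx": 0,"wy": 0,"wz": 0,"x": 0,"y": 0,"z": -6,"fingers": -0.55},{"wx": 0,"wy": 0,"wz": 0,"x": 0,"y": 0,"z": -6,"fingers": -0.55}]}}

```text
time: 24.8
tool_pos: [0.4911, -0.0519, 0.1174]
tcp_rot: [1.264, 1.174, -1.263]
wrist_force: [-0.4, 1.4, 4.1]
width: 0.776
```

Request:
{"op": "play_rows", "data": {"deltas": [{"wx": 0,"wy": 0,"wz": 0,"x": 0,"y": 0,"z": -2,"fingers": -0.55},{"wx": 0,"wy": 0,"wz": 0,"x": 0,"y": 0,"z": -3,"fingers": -0.55},{"wx": 0,"wy": 0,"wz": 0,"x": 0,"y": 0,"z": -3,"fingers": -0.55}]}}

```text
time: 25.18
tool_pos: [0.4913, -0.0519, 0.1172]
tcp_rot: [1.263, 1.174, -1.263]
wrist_force: [-10.0, 2.5, 23.7]
width: 0.778
```

Request:
{"op": "play_rows", "data": {"deltas": [{"wx": 0,"wy": 0,"wz": 0,"x": 0,"y": 0,"z": -1,"fingers": -0.55},{"wx": 0,"wy": 0,"wz": 0,"x": 0,"y": 0,"z": -1,"fingers": -0.55}]}}

```text
time: 25.42
tool_pos: [0.4913, -0.0519, 0.1172]
tcp_rot: [1.263, 1.174, -1.263]
wrist_force: [-12.8, 2.8, 29.6]
width: 0.777
```

Request:
{"op": "play_rows", "data": {"deltas": [{"wx": 0,"wy": 0,"wz": 0,"x": 0,"y": 0,"z": 20,"fingers": -0.55},{"wx": 0,"wy": 0,"wz": 0,"x": 0,"y": 0,"z": 60,"fingers": -0.55},{"wx": 0,"wy": 0,"wz": 0,"x": -10,"y": 30,"z": 110,"fingers": -0.55},{"wx": 0,"wy": 0,"wz": 0,"x": -10,"y": 80,"z": 150,"fingers": -0.55},{"wx": 0,"wy": 0,"wz": 0,"x": -10,"y": 140,"z": 160,"fingers": -0.55},{"wx": 0,"wy": 0,"wz": 0,"x": -10,"y": 190,"z": 160,"fingers": -0.55},{"wx": 0,"wy": 0,"wz": 0,"x": -10,"y": 190,"z": 160,"fingers": -0.55},{"wx": 0,"wy": 0,"wz": 0,"x": -10,"y": 190,"z": 160,"fingers": -0.55}]}}

```text
time: 26.42
tool_pos: [0.4806, 0.1376, 0.2724]
tcp_rot: [1.261, 1.174, -1.264]
wrist_force: [-0.8, 0.4, 0.5]
width: 0.77
```

Run:
```python
from held import *
s,R,a=tool();print(s['time'],s['tool_pos'],s['wrist_force'])
a=np.radians(86.2);U=np.array([np.cos(a),np.sin(a)]);V=np.array([np.sin(a),-np.cos(a)])
for n in('scene','side'):
    W=world(cam(n,n+'14.png'));np.save(n+'14.npy',W)
    Q=W.reshape(-1,3);Q=Q[np.isfinite(Q).all(1)]
    q=(Q[:,:2]-[.4905,-.0505])*1000;u=q@U;v=q@V;z=Q[:,2]
    def h(m,lo,hi):
        zz=z[m&(z>lo)&(z<hi)];return len(zz),np.percentile(zz,[50,90,97]).round(4) if len(zz) else None
    # floor of small
    print(n,'floor centre',h((abs(u)<45)&(abs(v)<25),.0,.04))
    # rims: take top strips on each wall centre-line (avoid ears)
    for lab,m in(('small u+',(abs(u-59)<4)&(abs(v)<33)),('small u-',(abs(u+59)<4)&(abs(v)<33)),('small v+ far',(abs(v-39)<4)&(abs(u)<60)&(u>30)),('small v+ near',(abs(v-39)<4)&(u<-30)&(u>-60)),('small v- far',(abs(v+39)<4)&(u>30)&(u<60)),('small v- near',(abs(v+39)<4)&(u<-30)&(u>-60)),
      ('ear v+',(abs(v-39)<8)&(abs(u)<18)),('ear v-',(abs(v+39)<8)&(abs(u)<18)),('midear u+',(abs(u-70)<8)&(abs(v)<18)),('midear u-',(abs(u+70)<8)&(abs(v)<18)),('large',(abs(v)<66)&(abs(abs(u)-81)<3))): print('  ',lab,h(m,.03,.14))
im=np.hstack([cv2.imread('pics/side14.png')[180:320,250:400],cv2.imread('pics/scene14.png')[190:280,240:360].repeat(1,0) if 0 else cv2.imread('pics/scene14.png')[170:310,230:370]])
cv2.imwrite('pics/s14c.png',cv2.resize(im,None,fx=2.7,fy=2.7,interpolation=2))
cam('wrist','w14.png')
```

```text
26.425 [0.48055329 0.13757199 0.27244257] [-0.76787095  0.38716682  0.46921442]
scene floor centre (41, array([0.0194, 0.0219, 0.0227]))
   small u+ (70, array([0.0694, 0.0736, 0.0747]))
   small u- (37, array([0.0726, 0.0753, 0.0759]))
   small v+ far (28, array([0.0709, 0.0747, 0.076 ]))
   small v+ near (31, array([0.0713, 0.0739, 0.0758]))
   small v- far (51, array([0.0597, 0.0726, 0.076 ]))
   small v- near (38, array([0.0618, 0.074 , 0.0756]))
   ear v+ (124, array([0.0867, 0.1036, 0.1049]))
   ear v- (190, array([0.0732, 0.1017, 0.1043]))
   midear u+ (56, array([0.0871, 0.0971, 0.0985]))
   midear u- (66, array([0.0841, 0.0981, 0.1003]))
   large (173, array([0.0573, 0.0628, 0.0647]))
side floor centre (336, array([0.0183, 0.0217, 0.0232]))
   small u+ (235, array([0.0555, 0.0718, 0.0751]))
   small u- (29, array([0.0717, 0.0743, 0.0758]))
   small v+ far (22, array([0.0717, 0.0752, 0.0766]))
   small v+ near (28, array([0.0712, 0.0749, 0.0754]))
   small v- far (20, array([0.0716, 0.0747, 0.0771]))
   small v- near (33, array([0.0711, 0.0735, 0.0756]))
   ear v+ (116, array([0.081 , 0.103 , 0.1039]))
   ear v- (84, array([0.096 , 0.1032, 0.1046]))
   midear u+ (140, array([0.0836, 0.0971, 0.0996]))
   midear u- (191, array([0.0774, 0.0962, 0.0979]))
   large (425, array([0.0496, 0.0611, 0.0635]))
```

View pics/s14c.png

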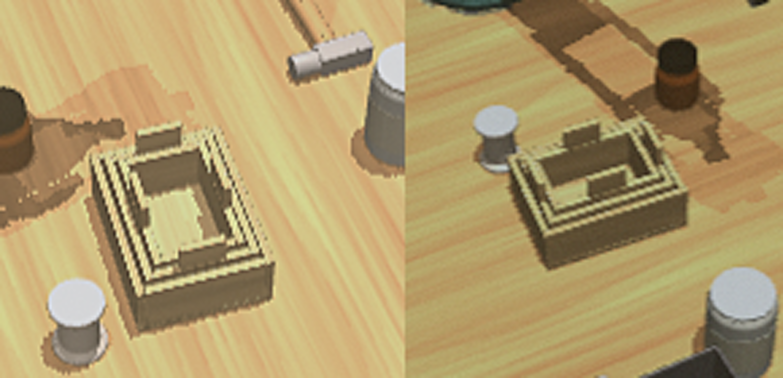

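View pics/side14.png

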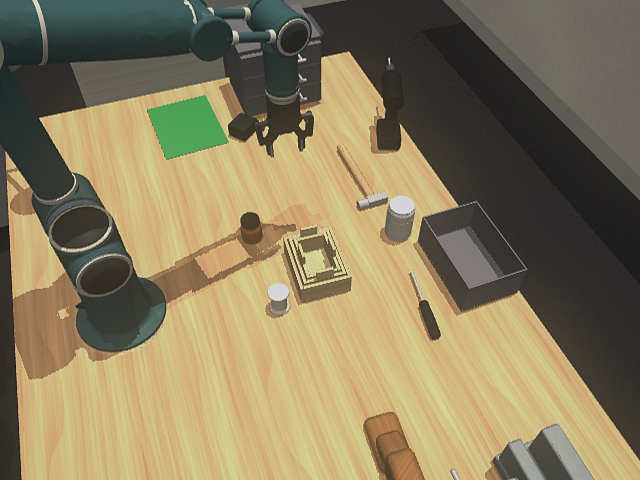

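Both views show all three trays nested flat, with the bystanders where they were. The small's floor measures 18.3 mm (18 if home), its rims 71–72 mm (72) and its ears 103–104 mm (102). The mid's ears measure 96–98 mm (96). I hand in.

```bash
python3 -c "
from workcell import finish_job
print(finish_job())"
```

```text
the job is handed in; nothing more can be done
None
```

The trays are nested as asked, and I handed the job in at about 26.5 s of robot time. No verdict came back.

**What I did:**
- I tipped the middle tray upright by pushing its upper rim.
- I carried it by its +y ear onto the large tray's pads. Then I pressed its floor down with the closed fingers until it stopped at the expected height and took 35 N without moving.
- I carried the small tray by one ear onto the middle tray's pads. Then I pressed both ears down together, and it stopped hard at about 30 N.

**Last checks:**

| Measured height above the bench | Measured | Expected when home |
|---|---|---|
| Small tray's floor | 18–19 mm | 18 mm |
| Small tray's rims, where clearly seen | 71–73 mm | 72 mm |
| Small tray's ear tops | 102–104 mm | 102 mm |
| Middle tray's ear tops | 96–98 mm | 96 mm |

- The stack looked flat in both views, and the large tray was still standing where it started, within about 1–2 mm.
- The bystanders in view looked undisturbed. I judged that by eye and did not measure them again at the end.
- The gripper was clear of everything when I handed in.
- Two or three rim strips gave lower median heights (56–62 mm) because they included wall faces. Their upper values still matched home, at 72–75 mm.

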